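# Fit a new battery in the heat alarm under its clip cover

## Task

Fit the fresh block battery in the kitchen's heat alarm, which lies face down on the worktop with its battery bay empty under the clipped-on cover. Squeeze the cover's two side tabs together to free it and lift it off, press the battery fully home with its two terminals against the sprung contact, then put the cover back and press until it sits flush and both tabs have snapped out again. Keep the alarm lying flat about where it is, do not force the light plastic parts, and leave everything else on the worktop alone.

Things in the scene. Friction and masses are not known exactly. Their poses are not given: they have to be found in the camera images.
- alarm: White heat alarm face down, loose, 0.4 kg: disc 126 mm across, 14 mm thick, with a back part on it 84 (x) by 72 (y) mm, flat top 30 mm above the worktop. Origin: centre of the underside, z up. Its plastic stands pushes of up to about 30 N; the summed contact forces of the cover, of the battery or of the fingers on it may not pass 50 N.
- bay (a point): Point on the floor of the battery bay, 20 mm above the worktop, where the battery's origin lies when home; axes as the alarm's. The bay is 52 (x) by 29.6 (y) mm and 10 mm deep; the home battery rests on its -x wall, with 1.5 mm play each side in y. It opens at +y and -y into a slot 24 mm long in x for the cover's legs, ending at a 3 mm thick lip at y = +-24.75 mm.
- contact (a point): Face of the sprung contact at the bay's +x end, 8 mm above the bay floor: a steel leaf with a sloping top (28 deg off upright) and two brass pads. Unloaded it stands 2 mm in the home battery's way; it gives 4.5 mm towards +x (1 N at first, 0.5 N more per mm), so the battery is pressed down past it with 3 to 7 N. The bay's other edges are bevelled 2 mm; aim about 1 mm towards +x of home.
- cover_seat (a point): Where the origin of the closed cover lies over a battery, 31.5 mm above the worktop; axes as the alarm's. The hold-down pad lifts the cover there until the barbs bear on the lips. To let the barbs in under them it must be pushed 1 mm or so lower, at most 1.5 mm, where it lands on the flat top. A round bead 2.5 mm high frames it with 1.3 mm play sideways.
- cover: Slate-grey hood, 66 (x) by 52 (y) by 14 mm high, 60 g, an orange-red ribbed tab in the middle of each long side (+y, -y). Origin: centre of its open lower rim, z up. Starts closed, on the flat top; fits either way round. Under each tab a leg, 20 mm wide in x, reaches 14.5 mm below the rim, with an outward barb (flat above, sloping below) that catches under the alarm's lip. Stands on its legs.
- tab_left_grip (a point): Middle of the outer face of the +y tab, 7 mm above the cover's rim, at y = +30 mm of the cover. The tab is 22 mm wide in x and spans z = 1 to 13.5 mm of the cover. The two faces are 60 mm apart, 51.6 mm when both are fully pressed.
- tab_right_grip (a point): The same on the -y tab, at y = -30 mm of the cover.
- tab_left (a joint): How far the +y tab is pressed in (m): 0 out, 0.0042 fully in, against a spring of 1.5 N at first and 5 N at the end. Pressed in 0.0025 or more it clears its lip; the cover lifts straight off when both do. Let go it springs out.
- tab_right (a joint): The same for the -y tab.
- hold_pad (a joint): Sprung rubber pad under the cover's top that holds the battery down: 0 hanging out, grows as it is pushed up into the cover (m). Over a battery it pushes the closed cover up with 9 N (7 N at first touch, 1.5 N more per mm): if let go before both tabs are out, the cover pops up. Pressed on the middle of its top with the tabs free, it snaps shut at about 15 to 25 N.
- battery: Fresh block battery lying flat, black with a copper-coloured end, loose, 46 g: 45.5 (x) by 26.5 (y) by 17.5 mm high, two round terminals standing 3 mm out of its +x (copper) end. Origin: centre of the underside of the block. Home in the bay it stands 7.5 mm above the flat top of the alarm.
- terminals (a point): Point between the tips of the two terminals, 25.75 mm from the battery's origin along its x, 8.75 mm above its underside.
- box_eggs: Square glass food box with cream lid, 121 x 121 x 64 mm, to the right; origin at the centre of its underside. To be left alone.
- garlic: Garlic bulb, 54 mm, at the back; to be left alone.
- lemon: Lemon, 83 x 58 x 58 mm, at the back; to be left alone.
- tongs: Steel tongs, 175 x 28 x 16 mm, lying flat; to be left alone.
There are look-alikes about, which are no part of the job. There is more than one size of the cover; the job needs the smaller.

How it is judged (in metres and radians):
On the way, in this order (a step that is already met when the one before it is completed fails the run):
1. The cover is off the alarm, at least 50 mm from its seat (distance between cover and cover_seat above 0.05 m), for 0.2 s.
2. With the cover still off, the battery is home in the bay, terminals towards the sprung contact (x of battery in the frame of bay between -0.0035 and 0.0035 m and y of battery in the frame of bay between -0.003 and 0.003 m and z of battery in the frame of bay between -0.002 and 0.002 m and x of terminals in the frame of alarm above 0.015 m and angle between the z axis of battery and the z axis of alarm, either way round below 0.08 rad and distance between cover and cover_seat above 0.03 m), for 0.2 s.
At the end, for the whole second after the job is handed in: Battery home in the bay (3.5 mm along, 3 mm across, 2 mm in height, level to 0.08 rad), terminals to the sprung contact; cover on its seat within 3 mm (at most 2 mm high), level to 0.06 rad, either way round, tabs out to within 0.8 mm; alarm flat on the worktop, at rest (x of battery in the frame of bay between -0.0035 and 0.0035 m and y of battery in the frame of bay between -0.003 and 0.003 m and z of battery in the frame of bay between -0.002 and 0.002 m and x of terminals in the frame of alarm above 0.015 m and angle between the z axis of battery and the z axis of alarm, either way round below 0.08 rad and x of cover in the frame of cover_seat between -0.003 and 0.003 m and y of cover in the frame of cover_seat between -0.003 and 0.003 m and z of cover in the frame of cover_seat between -0.003 and 0.002 m and angle between the z axis of cover and the z axis of alarm, either way round below 0.06 rad and angle between the x axis of cover and the x axis of alarm, either way round below 0.1 rad and value of joint each of tab_left, tab_right below 0.0008 m and height (world z) of alarm below 0.004 m and angle between alarm's own z axis and vertical below 0.05 rad and linear speed of each of alarm, cover below 0.01 m/s); the robot touches nothing.
It fails at once if The alarm is lifted more than 12 mm, tipped more than 0.2 rad or shoved more than 60 mm (height (world z) of alarm above 0.012 m or angle between alarm's own z axis and vertical above 0.2 rad or distance of alarm from where it was at the start of the episode above 0.06 m).
It fails at once if The alarm is pushed on with more than 50 N, by the cover, by the battery or directly (contact force between any of cover, battery, the fingers and alarm above 50 N).
It fails at once if A bystander (food box, garlic, lemon, tongs) is moved more than 30 mm (distance of any of box_eggs, garlic, lemon, tongs from where it was at the start of the episode above 0.03 m).
It also fails if it takes over 72 s, if anything falls off the work surface, if the arm or the gripper's body presses on something with over 40 N, if the wrist force passes 120 N, or if a joint passes its speed limit or range.

## Robot

A 6-joint arm with a two-finger parallel gripper is mounted at the origin on a cart in front of the work surface, level with it; the furniture and walls round the work are solid. World frame = base frame: x ahead of the robot, y to its left, z up, the work surface at z = 0. Lengths are in mm, angles in rad, forces in N, time in s.
With the tool pointing down it reaches from about 325 to 1000 mm from the base axis. Payload 5.1 kg.
Tool frame: the origin (TCP) lies between the finger pads; the fingertips stand 25 mm ahead of it and the grasp point (between the pads) lies 6 mm ahead of it; z points along the fingers, y is the line along which they close (so a half turn about z gives the same grasp; the last joint's range is limited). The gripper opens to 85 mm and grips with 20 to 120 N. Pads are 22 mm wide; open, the fingers measure 114 mm over their backs; the gripper's body (76 mm by 85 mm) begins 54 mm behind the grasp point. The pads swing forward as they close: fully open they stand 13 mm farther back than shut.
Start: joints at [-1.357, 0.124, 1.65, -0, 1.367, -0.083], TCP at [190.068, -621.578, 256.322] pointing down, gripper open.
Joint ranges: [-2.61, 2.61], [-1.02, 2.33], [0.03, 2.71], [-1.35, 4.49], [0.32, 2.68], [-2.91, 2.91]. Speed limits (rad/s): [2.57, 2.57, 3.14, 3.14, 3.14, 3.14].

## Interface

Orientations are given as a unit quaternion [x, y, z, w].
In Python, from plant import r gives the robot as it stands. The module is installed in compiled form; this text tells all that it offers.
- The arm moves only by the shell command python3 -m inch 'ROWS' [FORCE]. ROWS is JSON, a list of rows, each a list of 7 numbers: the shift along the tool's x, y, z scaled (see below), then the turn, a rotation vector about the tool's x, y, z scaled (see below), then the closure, from -1 (fully open) to 1 (shut). In form: [[tx, ty, tz, ax, ay, az, claw], ...]. A call has 1 to 8 rows; each row shifts and turns the commanded pose from where the row before left it, along the tool's axes as they then stand; what a row does not reach is not made up. The controller multiplies each number of a shift by 0.04 m and each number of a turn by 4 degrees. A row lasts 1/12 s, in which the tool goes at most 41.7 mm and 7.16 degrees, less where a joint would pass 70% of its speed; a pose out of reach is approached as far as the arm can. A call with a number of a shift or a turn outside -1 to 1 is refused whole. A call with a gripper value outside its range is refused whole. The fingers move at their own pace and stop on an object; FORCE is the grip in N (left out, the last holds). Time passes only in rows, so rows that do not move let the fingers close. It gives the time, the measured TCP pose, the force, the opening and the grip force at its end, in the units of the state.
- r.get_state(): the state, without advancing time (a new reading comes with each control period).
- r.capture(name): name is "side" or "top" or "wrist"; returns a dict with "frame" (384x512x3 uint8, red, green, blue), "vfov" (degrees; the focal length in pixels is half the picture's height over the tangent of half this angle, whatever the lens; pixels are square), "cx", "cy" (the principal point, pixels), "camera_from_world" (4x4, takes a point from world to camera coordinates). Camera axes: x right, y up, looking along -z (the intrinsics and any distortion apply to the point x, -y, -z); pixel columns grow to the right and rows downward; lengths in mm; the calibration is good to about 2 mm. A picture is of the moment at which its call begins. There is no depth.
- r.close_job(): hands the job in; it is judged then, once.
Trained networks look in a picture, given as the dict that the camera call returned (one of the last four; its "shot" number tells which), for a name from the list of things; names that differ only in an ending like _2 or _b are one class to them, and where a whole thing is asked for, a point or a joint stands for the part that bears it (a point fixed in the world has none). Each returns a list of dicts, best first, with "score" (0 to 1); they miss things now and then, are a little off and sometimes report something else, mostly with a low value. They report only what shows in the picture. A call takes as long as a camera call. They do not tell look-alikes from the thing itself.
- r.search_frame(label, picture): "centre" ([x, y, z] in mm, in world coordinates, good to about 4 mm: the middle of the surface that is visible of it).
- r.regions_of(label, picture): "pixels" (384x512 bool, what is visible of it).
The state is a dict: "t": time; "joint_positions": joint angles; "qvel": joint speeds; "tau": joint torques, N m; "eef_pos": TCP position; "tcp_rot": TCP orientation; "contact_force": force on the tool from outside, world axes, zero at the start; "wrist_torque": the same for the moment, N m; "gripper_width": opening from 0.0 (shut) to 1.0 (fully open); "gripper_force": force on a finger pad.
Only numpy, scipy, OpenCV 4.12 (cv2) and the standard library are available. Lean on these libraries where they do the work, as an engineer would, in place of code of your own. Each camera call takes 0.05 s, during which the arm holds its last target. There are 200 camera calls.

## Working session

There is one attempt and no reset: what is moved stays moved. The work goes in short steps, Python scripts to look and compute and a shell command to move; the robot and the scene stay as the last step left them, time stands still between calls to the robot, and variables do not carry over. Pictures are saved under pics/ and viewed, at most 10 in all, crops included, and the job is handed in when it is done.

```bash
mkdir -p pics; cat > h.py <<'E'
from plant import r
import numpy as np, cv2
from scipy.spatial.transform import Rotation as R
def K(p):
    f=p["frame"].shape[0]/2/np.tan(np.radians(p["vfov"])/2); return f,p["cx"],p["cy"]
def ray(p,u,v,z):
    "pixel -> world point on plane z"
    f,cx,cy=K(p); T=np.array(p["camera_from_world"]); Rm=T[:3,:3]; c=-Rm.T@T[:3,3]
    d=Rm.T@np.array([(u-cx)/f,-(v-cy)/f,-1]); return c+d*(z-c[2])/d[2]
def proj(p,X):
    f,cx,cy=K(p); T=np.array(p["camera_from_world"]); q=T[:3,:3]@np.asarray(X,float)+T[:3,3]
    return np.array([cx+f*q[0]/-q[2], cy-f*q[1]/-q[2]])
def save(p,n,crop=None,s=1):
    im=p["frame"]
    if crop: a,b,c,d=crop; im=im[b:d,a:c]
    im=cv2.resize(im,None,fx=s,fy=s,interpolation=cv2.INTER_CUBIC)
    cv2.imwrite("pics/"+n,im[:,:,::-1])
def rect(p,mask,z):
    "min area rect of mask, mapped to plane z"
    m=mask.astype(np.uint8); ys,xs=np.nonzero(m)
    P=np.array([ray(p,u,v,z)[:2] for u,v in zip(xs,ys)],np.float32)
    return cv2.minAreaRect(P)
def rows(dw,yaw=0):
    "world shift mm (tool down) -> tool units, using current pose"
    s=r.get_state(); q=R.from_quat(s["tcp_rot"]); return q.inv().apply(dw)/40
E
python3 - <<'E'
from h import *
s=r.get_state(); print(s); print(R.from_quat(s["tcp_rot"]).as_matrix().round(3))
for n in ("top","side"):
    p=r.capture(n); save(p,n+"0.png",s=1.5); print(n,{k:p[k] for k in p if k!="frame"})
    for l in ("alarm","cover","battery","tab_left_grip","tongs","box_eggs","garlic","lemon"):
        print(l,[(np.round(d["centre"]),round(d["score"],2)) for d in r.search_frame(l,p)])
E
```

```text
{'t': 0.0, 'joint_positions': array([-1.35658627e+00,  1.24516235e-01,  1.65167422e+00, -3.49356756e-06,
        1.36749979e+00, -8.25744634e-02]), 'qvel': array([ 2.25985732e-03, -7.27330998e-05, -6.95691934e-04, -9.07368617e-04,
       -2.75892133e-03,  2.55498051e-04]), 'tau': array([-1.35249265e-04, -4.23613250e+01, -3.65456665e+01, -1.17365894e-04,
        6.93481867e-03, -2.77079351e-06]), 'eef_pos': array([ 189.95851094, -621.03923579,  255.04563207]), 'tcp_rot': array([ 9.89009461e-01,  1.47848525e-01, -7.06861787e-05, -1.04641000e-03]), 'contact_force': array([ 0.54226941,  0.25034774, -0.04413135]), 'wrist_torque': array([0.03035111, 0.05451413, 0.05882103]), 'gripper_force': 0.0, 'gripper_width': 1.0012605127799563}
[[ 0.956  0.292 -0.   ]
 [ 0.292 -0.956  0.002]
 [ 0.    -0.002 -1.   ]]
top {'vfov': 52.04842255986523, 'cx': 250.8560006041259, 'cy': 185.50045336232913, 'camera_from_world': array([[ 2.16770604e-02, -9.99745518e-01, -6.24541863e-03,
        -3.54933907e+01],
       [ 9.88323868e-01,  2.04862096e-02,  1.50984264e-01,
        -5.38962208e+02],
       [-1.50817
[... 824 characters left out ...]
129719e-01,  8.87051438e-01,
        -3.73736681e+01],
       [ 5.55368094e-02,  8.85345671e-01,  4.61604491e-01,
        -1.48280632e+03],
       [ 0.00000000e+00,  0.00000000e+00,  0.00000000e+00,
         1.00000000e+00]]), 'shot': 2}
alarm [(array([546., -36.,  12.]), 0.8)]
cover [(array([465., 142.,  38.]), 0.85), (array([550., -59.,  42.]), 0.51)]
battery [(array([537., 240.,  14.]), 0.52)]
tab_left_grip [(array([455., 158.,  24.]), 0.67), (array([549., -58.,  44.]), 0.24)]
tongs [(array([ 612., -235.,    7.]), 0.49)]
box_eggs [(array([ 442., -306.,   63.]), 0.63)]
garlic [(array([ 673., -117.,   33.]), 0.53)]
lemon [(array([667., -12.,  36.]), 0.72), (array([551., -39.,  17.]), 0.53)]
```

View pics/top0.png

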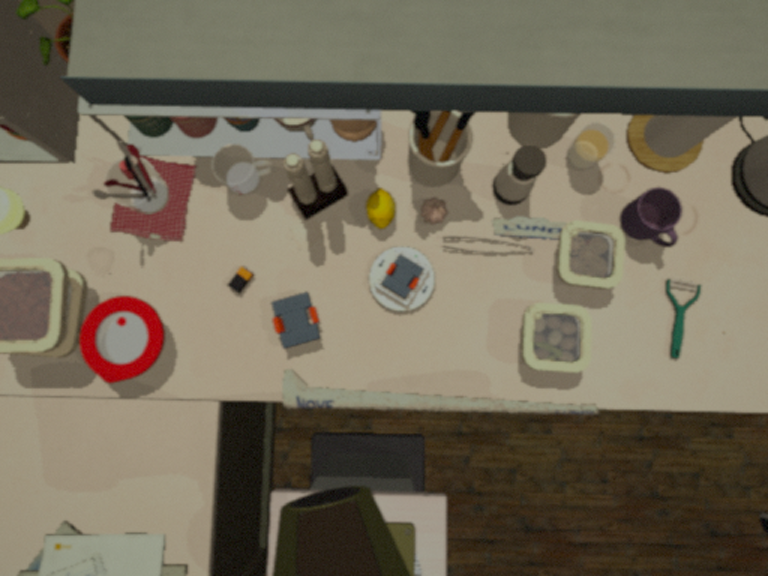

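View pics/side0.png

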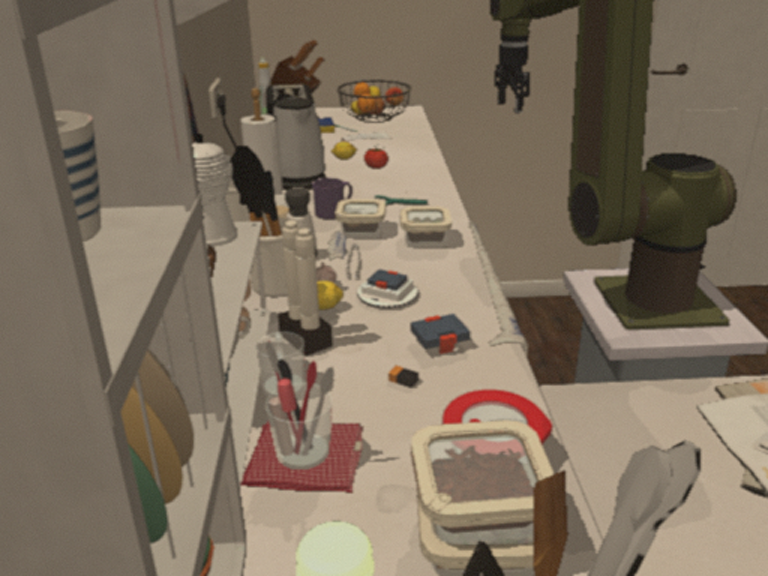

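The top view shows the alarm with its small cover at about (403,279), tabs roughly 33° off x. The larger look-alike cover is at (297,320) and the battery at (240,280), copper end up-right. The side view agrees. I'll move over the alarm next.

```bash
python3 -m inch '[[0.78,-0.66,0,0,0,0,-1],[0.78,-0.66,0,0,0,0,-1],[0.78,-0.66,0,0,0,0,-1],[0.78,-0.66,0,0,0,0,-1],[0.78,-0.66,0,0,0,0,-1],[0.78,-0.66,0,0,0,0,-1],[0.78,-0.66,0,0,0,0,-1],[0.78,-0.66,0,0,0,0,-1]]'
python3 -m inch '[[0.78,-0.66,0,0,0,0,-1],[0.78,-0.66,0,0,0,0,-1],[0.78,-0.66,0,0,0,0,-1],[0.78,-0.66,0,0,0,0,-1],[0.78,-0.66,0,0,0,0,-1],[0.78,-0.66,0,0,0,0,-1],[0.78,-0.66,0,0,0,0,-1],[0.78,-0.66,0,0,0,0,-1]]'
python3 -m inch '[[0,0,0,0,0,-1,-1],[0,0,0,0,0,-1,-1],[0,0,0,0,0,-1,-1],[0,0,0,0,0,-1,-1],[0,0,0,0,0,-1,-1],[0,0,0,0,0,-1,-1],[0,0,0,0,0,-1,-1],[0,0,0,0,0,-1,-1]]'
python3 -m inch '[[0,0,0,0,0,-1,-1],[0,0,0,0,0,-1,-1],[0,0,0,0,0,-1,-1],[0,0,0,0,0,-1,-1],[0,0,0,0,0,-1,-1],[0,0,0,0,0,-1,-1],[0,0,0,0,0,-1,-1],[0,0,0,0,0,-1,-1]]'
python3 -m inch '[[0,0,0,0,0,-1,-1],[0,0,0,0,0,-1,-1],[0,0,0,0,0,-1,-1],[0,0,0,0,0,-1,-1],[0,0,0,0,0,-1,-1],[0,0,0,0,0,-1,-1],[0,0,0,0,0,-1,-1],[0,0,0,0,0,-1,-1]]'
python3 -m inch '[[0,0,0,0,0,-1,-1],[0,0,0,0,0,-1,-1],[0,0,0,0,0,0,-1],[0,0,0,0,0,0,-1]]'
cat >> h.py <<'E'
def st():
    s=r.get_state(); M=R.from_quat(s["tcp_rot"]).as_matrix()
    print("t",round(s["t"],2),"p",s["eef_pos"].round(1),"yawY",np.degrees(np.arctan2(M[1,1],M[0,1])).round(2),"z",M[:,2].round(3),"F",s["contact_force"].round(1),"w",round(float(s["gripper_width"]),3),"gf",round(float(s["gripper_force"]),1),"j6",s["joint_positions"][5].round(2))
    return s
def small(mask):
    return cv2.connectedComponentsWithStats(mask.astype(np.uint8))
def orange(p):
    h=cv2.cvtColor(p["frame"],cv2.COLOR_RGB2HSV); return ((h[...,0]<14)|(h[...,0]>174))&(h[...,1]>140)&(h[...,2]>70)
def blobs(p,mask,z,minpx=40):
    n,l,s,c=small(mask)
    for i in range(1,n):
        if s[i,4]>=minpx:
            q=rect(p,l==i,z); print("blob px",c[i].round(),"n",s[i,4],"xy",np.round(q[0],1),"size",np.round(q[1],1),"ang",round(q[2],1))
E
python3 - <<'E'
from h import *
st(); p=r.capture("wrist"); save(p,"w1.png",s=1.5); print(p["camera_from_world"])
blobs(p,orange(p),39)
for l in ("alarm","cover","cover_seat","tab_left_grip","tab_right_grip"):
    print(l,[(np.round(d["centre"]),round(d["score"],2)) for d in r.search_frame(l,p)])
E
```

```text
t: 1.57
eef_pos: [367.6, -344.9, 256.6]
tcp_rot: [0.989, 0.148, 0.0, 0.0]
contact_force: [0.2, -0.8, 0.4]
gripper_width: 0.997
gripper_force: 0.0
t: 2.23
eef_pos: [544.7, -69.6, 256.7]
tcp_rot: [0.989, 0.148, 0.0, 0.0]
contact_force: [0.1, -0.0, 0.2]
gripper_width: 0.998
gripper_force: 0.0
t: 2.9
eef_pos: [543.9, -71.6, 256.4]
tcp_rot: [0.909, 0.416, 0.0, 0.0]
contact_force: [-0.1, 0.5, -0.2]
gripper_width: 0.995
gripper_force: 0.0
t: 3.57
eef_pos: [543.9, -71.7, 256.4]
tcp_rot: [0.759, 0.651, 0.0, 0.0]
contact_force: [0.0, 0.1, 0.4]
gripper_width: 0.997
gripper_force: 0.0
t: 4.23
eef_pos: [543.9, -71.7, 256.4]
tcp_rot: [0.55, 0.835, 0.0, 0.0]
contact_force: [0.8, -0.0, 0.0]
gripper_width: 0.999
gripper_force: 0.0
t: 4.57
eef_pos: [543.9, -71.6, 256.4]
tcp_rot: [0.493, 0.87, 0.0, 0.0]
contact_force: [-0.3, -0.3, -0.3]
gripper_width: 1.001
gripper_force: 0.0
t 4.57 p [543.9 -71.6 256.4] yawY 30.91 z [ 0.  0. -1.] F [-0.3 -0.3 -0.3] w 1.001 gf 0.0 j6 -0.77
[[ 8.57579571e-01  5.14351240e-01 -2.84892578e-04 -4.30215059e+02]
 [-4.89296685e-01  8.15635013e-01 -3.08752780e-01  3.64326474e+02]
 [-1.58575007e-01  2.64919474e-01  9.51142281e-01 -2.75085168e+02]
 [ 0.00000000e+00  0.00000000e+00  0.00000000e+00  1.00000000e+00]]
blob px [276. 153.] n 186 xy [558.7 -49.3] size [ 8.8 23.1] ang 59.9
blob px [233. 176.] n 224 xy [533.7 -92.9] size [11.9 22.8] ang 59.3
alarm [(array([544., -57.,  12.]), 0.95)]
cover [(array([541., -60.,  12.]), 0.72), (array([545., -74.,  40.]), 0.6)]
cover_seat [(array([543., -58.,  15.]), 0.91)]
tab_left_grip [(array([557., -51.,  45.]), 0.53)]
tab_right_grip [(array([530., -93.,  43.]), 0.66), (array([670., -30.,  48.]), 0.41)]
```

View pics/w1.png

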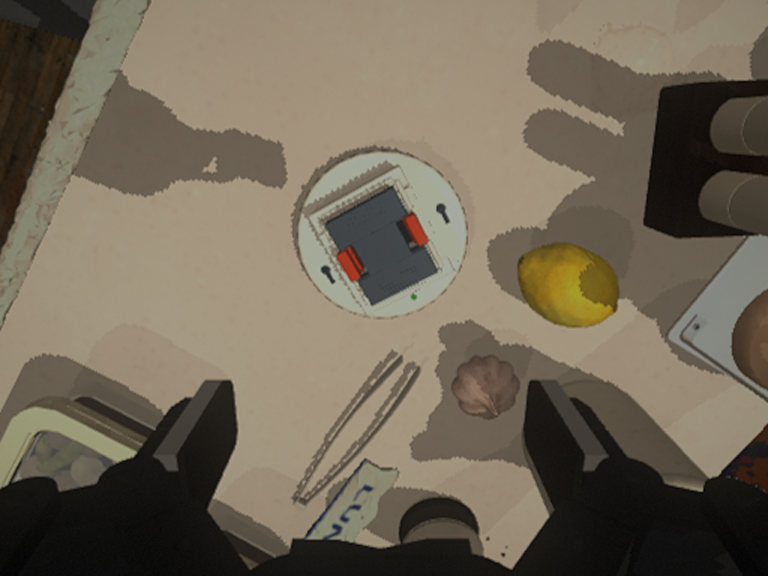

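The wrist view shows the small cover closed on the alarm. Its tabs are at (350,263) and (415,230), with the tab axis about 60° in the world frame. I'll turn to match, go lower and measure again.

```bash
python3 -m inch '[[0,0,0.36,0,0,-0.91,-1],[0,0,0.36,0,0,-0.91,-1],[0,0,0.36,0,0,-0.91,-1],[0,0,0.36,0,0,-0.91,-1],[0,0,0.36,0,0,-0.91,-1],[0,0,0.36,0,0,-0.91,-1],[0,0,0.36,0,0,-0.91,-1],[0,0,0.36,0,0,-0.91,-1]]'
python3 -m inch '[[0,0,0,0,0,0,-1],[0,0,0,0,0,0,-1]]'
python3 - <<'E'
from h import *
st(); p=r.capture("wrist"); save(p,"w2.png",s=1.5)
blobs(p,orange(p),43.5); blobs(p,orange(p),38)
E
```

```text
t: 5.53
eef_pos: [543.9, -71.7, 140.5]
tcp_rot: [0.256, 0.967, 0.0, 0.0]
contact_force: [-0.7, 0.3, 0.2]
gripper_width: 0.999
gripper_force: 0.0
t: 5.7
eef_pos: [543.3, -71.5, 140.4]
tcp_rot: [0.259, 0.966, -0.0, -0.001]
contact_force: [-0.2, -0.8, -0.1]
gripper_width: 1.003
gripper_force: 0.0
t 5.7 p [543.3 -71.5 140.4] yawY 60.02 z [-0.002  0.001 -1.   ] F [-0.2 -0.8 -0.1] w 1.003 gf 0.0 j6 -1.28
blob px [218. 205.] n 456 xy [532.  -91.5] size [10.3 24. ] ang 57.9
blob px [291. 205.] n 427 xy [556.8 -49. ] size [10.2 24.7] ang 61.6
blob px [218. 205.] n 456 xy [533.4 -93. ] size [10.6 24.6] ang 57.9
blob px [291. 205.] n 427 xy [558.9 -49.4] size [10.5 25.4] ang 61.6
```

View pics/w2.png

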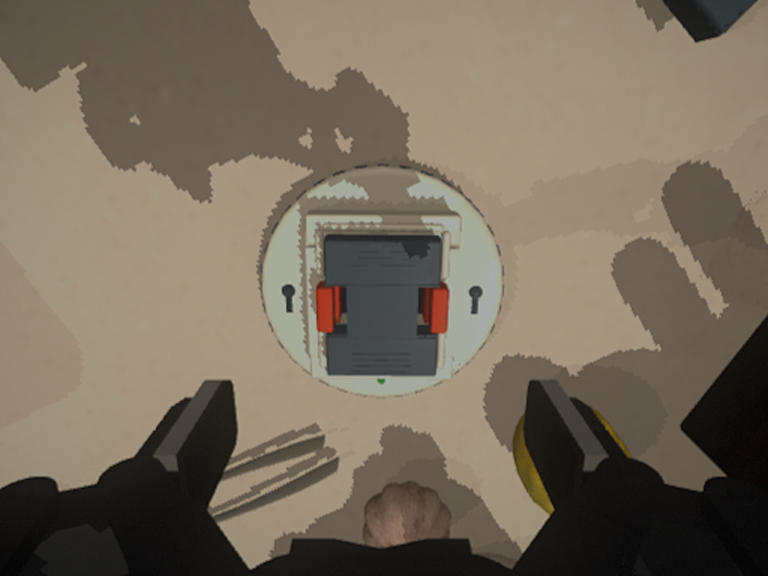

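The wrist view shows tabs level and centred between the fingers at (327,307) and (436,307), so the yaw is right. Now I'll go down and squeeze gently.

```bash
python3 -m inch '[[-0.03,0.02,0.5,0,0,0,-1],[0,0,0.5,0,0,0,-1],[0,0,0.5,0,0,0,-1],[0,0,0.36,0,0,0,-1],[0,0,0.2,0,0,0,-1],[0,0,0,0,0,0,-1],[0,0,0,0,0,0,-1]]' 20
python3 -m inch '[[0,0,0,0,0,0,0.1],[0,0,0,0,0,0,0.1],[0,0,0,0,0,0,0.1],[0,0,0,0,0,0,0.2],[0,0,0,0,0,0,0.2],[0,0,0,0,0,0,0.3],[0,0,0,0,0,0,1],[0,0,0,0,0,0,1]]' 20
python3 - <<'E'
from h import *
st(); p=r.capture("wrist"); save(p,"w3.png",s=1.5)
E
```

```text
t: 6.33
eef_pos: [546.0, -71.7, 59.7]
tcp_rot: [0.258, 0.966, 0.0, 0.001]
contact_force: [-0.3, 0.1, -0.4]
gripper_width: 1.001
gripper_force: 0.0
t: 7.0
eef_pos: [546.6, -71.9, 60.8]
tcp_rot: [0.258, 0.966, 0.0, 0.001]
contact_force: [-1.2, -0.1, 5.2]
gripper_width: 0.59
gripper_force: 20.4
t 7.0 p [546.6 -71.9  60.8] yawY 60.11 z [ 0.003 -0.001 -1.   ] F [-1.2 -0.1  5.2] w 0.59 gf 20.4 j6 -1.28
```

View pics/w3.png

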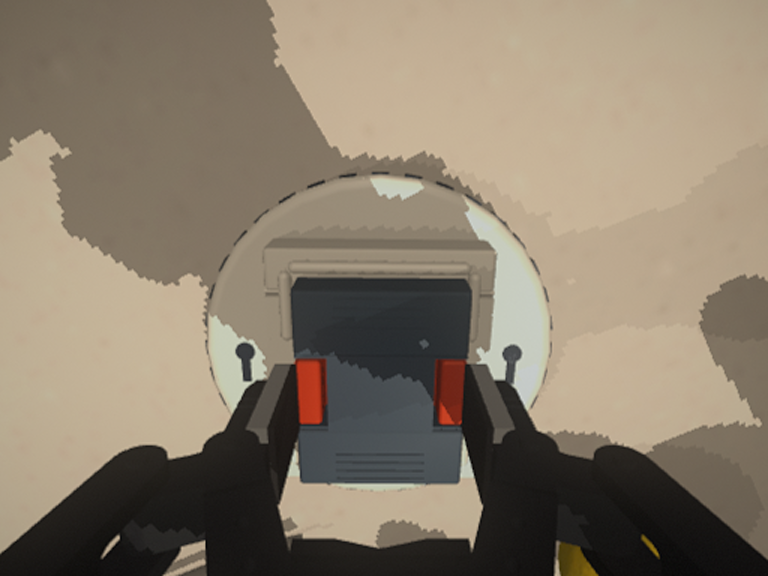

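The fingers grip both tabs, at (311,392) and (450,392), and the opening of 50 mm means they are fully pressed. I'll lift a little and check the force.

```bash
python3 -m inch '[[0,0,-0.05,0,0,0,1],[0,0,-0.05,0,0,0,1],[0,0,-0.05,0,0,0,1],[0,0,-0.05,0,0,0,1],[0,0,0,0,0,0,1]]'
python3 -m inch '[[0,0,-0.15,0,0,0,1],[0,0,-0.25,0,0,0,1],[0,0,-0.5,0,0,0,1],[0,0,-0.5,0,0,0,1],[0,0,-0.5,0,0,0,1],[0,0,-0.5,0,0,0,1],[0,0,0,0,0,0,1],[0,0,0,0,0,0,1]]'
python3 - <<'E'
from h import *
st(); p=r.capture("side"); s=cv2
save(p,"s4.png",crop=(190,110,340,240),s=4)
for n in ("side","top"):
    p=r.capture(n)
    for l in ("alarm","cover"):
        print(n,l,[(np.round(d["centre"]),round(d["score"],2)) for d in r.search_frame(l,p)])
E
```

```text
t: 7.47
eef_pos: [545.5, -71.6, 67.1]
tcp_rot: [0.258, 0.966, 0.0, 0.0]
contact_force: [-0.2, -0.7, -0.1]
gripper_width: 0.587
gripper_force: 21.4
t: 8.13
eef_pos: [546.4, -71.8, 164.9]
tcp_rot: [0.258, 0.966, 0.0, 0.002]
contact_force: [-0.0, -0.2, -0.9]
gripper_width: 0.587
gripper_force: 21.4
t 8.13 p [546.4 -71.8 164.9] yawY 60.13 z [ 0.004 -0.001 -1.   ] F [-0.  -0.2 -0.9] w 0.587 gf 21.4 j6 -1.28
side alarm [(array([547., -47.,  22.]), 0.96), (array([534., 242.,  18.]), 0.3)]
side cover [(array([464., 139.,  38.]), 0.75), (array([538., -52., 142.]), 0.59)]
top alarm [(array([546., -30.,  14.]), 0.81)]
top cover [(array([461., 124.,  39.]), 0.91), (array([546., -31.,  16.]), 0.72), (array([525., -57., 144.]), 0.63)]
```

View pics/s4.png

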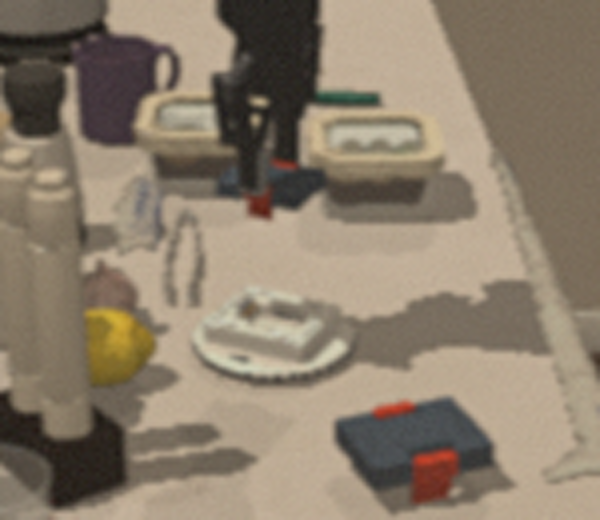

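The crop shows the cover held in the gripper at (265,185) and the alarm flat on the worktop at (275,335) with its bay open. I'll put the cover on its legs in the free space to the left.

```bash
python3 -m inch '[[0.29,0.5,0,0,0,0,1],[0.5,0.85,0,0,0,0,1],[0.5,0.85,0,0,0,0,1],[0.45,0.75,0,0,0,0,1],[0,0,0.6,0,0,0,1],[0,0,0.8,0,0,0,1],[0,0,0.8,0,0,0,1],[0,0,0.5,0,0,0,1]]'
python3 -m inch '[[0,0,0.15,0,0,0,1],[0,0,0.05,0,0,0,1],[0,0,0.025,0,0,0,1],[0,0,0,0,0,0,1]]'
python3 - <<'E'
from h import *
st()
E
```

```text
t: 9.15
eef_pos: [541.6, 65.9, 51.1]
tcp_rot: [0.257, 0.966, -0.001, -0.002]
contact_force: [-0.6, -0.6, -0.7]
gripper_width: 0.591
gripper_force: 21.4
t: 9.48
eef_pos: [544.2, 65.4, 46.1]
tcp_rot: [0.258, 0.966, 0.0, 0.0]
contact_force: [0.1, -0.3, 0.0]
gripper_width: 0.585
gripper_force: 21.6
t 9.48 p [544.2  65.4  46.1] yawY 60.11 z [ 0.001  0.    -1.   ] F [ 0.1 -0.3  0. ] w 0.585 gf 21.6 j6 -1.03
```

```bash
python3 -m inch '[[0,0,0.03,0,0,0,1],[0,0,0.02,0,0,0,1],[0,0,0,0,0,0,1]]'
python3 -m inch '[[0,0,0.03,0,0,0,1],[0,0,0,0,0,0,1]]'
```

```text
t: 9.73
eef_pos: [544.7, 65.3, 45.1]
tcp_rot: [0.258, 0.966, 0.0, 0.001]
contact_force: [-1.7, -0.1, 4.3]
gripper_width: 0.59
gripper_force: 22.1
t: 9.9
eef_pos: [544.9, 65.3, 45.0]
tcp_rot: [0.258, 0.966, 0.0, 0.001]
contact_force: [-3.2, -0.2, 12.2]
gripper_width: 0.585
gripper_force: 22.8
```

```bash
python3 -m inch '[[0,0,-0.03,0,0,0,-0.4],[0,0,0,0,0,0,-1],[0,0,0,0,0,0,-1],[0,0,0,0,0,0,-1],[0,0,-0.3,0,0,0,-1],[0,0,-0.8,0,0,0,-1],[0,0,-1,0,0,0,-1],[0,0,-1,0,0,0,-1]]'
python3 -m inch '[[-0.4,-0.6,0,0,0,0,-1],[-0.45,-0.8,0,0,0,0,-1],[-0.45,-0.8,0,0,0,0,-1],[-0.43,-0.77,0,0,0,0,-1],[0,0,0,0,0,0,-1],[0,0,0,0,0,0,-1]]'
python3 - <<'E'
from h import *
st(); p=r.capture("wrist"); save(p,"w5.png",crop=(130,110,380,300),s=3.2)
print(proj(p,[545,-71,30]))
for l in ("bay","contact","cover_seat","alarm"):
    print(l,[(np.round(d["centre"],1),round(d["score"],2)) for d in r.search_frame(l,p)])
E
```

```text
t: 10.57
eef_pos: [542.7, 65.4, 168.6]
tcp_rot: [0.258, 0.966, -0.0, -0.001]
contact_force: [1.2, -0.8, 0.0]
gripper_width: 1.002
gripper_force: 0.0
t: 11.07
eef_pos: [544.6, -73.5, 168.5]
tcp_rot: [0.259, 0.966, 0.0, 0.0]
contact_force: [0.2, 0.1, -0.8]
gripper_width: 0.995
gripper_force: 0.0
t 11.07 p [544.6 -73.5 168.5] yawY 59.93 z [ 0.001  0.    -1.   ] F [ 0.2  0.1 -0.8] w 0.995 gf 0.0 j6 -1.28
[255.12695281 185.33531083]
bay [(array([537.7, -67.7,  22.3]), 0.83)]
contact [(array([539.7, -64.2,  20.4]), 0.66)]
cover_seat [(array([542.2, -70.9,  21.5]), 0.93)]
alarm [(array([542.4, -70.8,  17. ]), 0.74)]
```

View pics/w5.png

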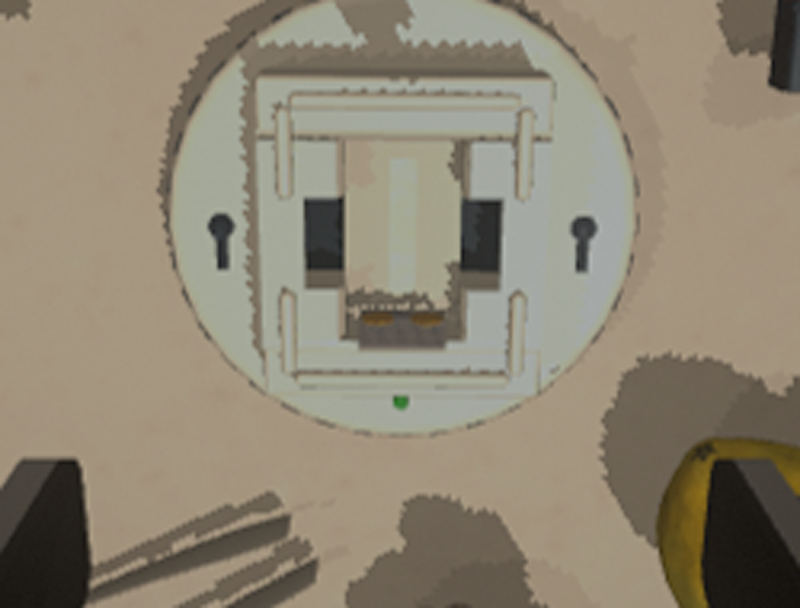

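The crop shows the open bay with its brass contact pads at the bottom, (375,318) and (428,318), so alarm +x has world yaw -30°. The slot ends are at x=304 and 503, rows 199 to 288. I'll compute the alarm pose from these.

```bash
python3 - <<'E'
from h import *
p=r.capture("wrist"); T=p["camera_from_world"]; print("cam",(-T[:3,:3].T@T[:3,3]).round(1))
ex=np.array([np.cos(np.radians(-30)),np.sin(np.radians(-30))]); ey=np.array([-ex[1],ex[0]]); o=np.array([545,-71.])
def f(n,x,y,z):
    w=ray(p,130+(x+.5)/3.2-.5,110+(y+.5)/3.2-.5,z)[:2]; print(n,"z",z,"world",w.round(1),"alarm-ish",np.round([(w-o)@ex,(w-o)@ey],1))
f("slotTL",304,199,30);f("slotTR",503,199,30);f("slotBL",304,288,30);f("slotBR",503,288,30)
f("bay top L",343,138,30);f("bay top R",466,138,30);f("bay bot L",343,340,30);f("bay bot R",466,340,30)
f("pads",401,318,28)
f("beadtop out",403,80,30);f("bead bot",403,380,32)
f("disc L",170,200,14);f("disc R",638,200,14);f("disc B",401,436,14);f("disc T",401,-5,14)
f("backL",258,250,30);f("backR",550,250,30);f("backT",403,75,30);f("led",401,401,14)
# disc silhouette via network
m=r.regions_of("alarm",p)[0]; print(m["score"]); q=rect(p,m["pixels"],14); print("alarm rect",q)
E
```

```text
cam [476.3 -30.8 285.4]
slotTL z 30 world [523.1 -83.6] alarm-ish [-12.7 -21.9]
slotTR z 30 world [547.4 -41. ] alarm-ish [-12.9  27.2]
slotBL z 30 world [543.  -95.7] alarm-ish [ 10.6 -22.4]
slotBR z 30 world [568.  -51.9] alarm-ish [10.4 28. ]
bay top L z 30 world [514.7 -67.5] alarm-ish [-28.  -12.1]
bay top R z 30 world [529.5 -41.6] alarm-ish [-28.1  17.7]
bay bot L z 30 world [560.1 -94.3] alarm-ish [ 24.7 -12.6]
bay bot R z 30 world [575.8 -66.8] alarm-ish [24.6 19. ]
pads z 28 world [562.9 -78.7] alarm-ish [19.4  2.3]
beadtop out z 30 world [509.8 -48. ] alarm-ish [-42.    2.3]
bead bot z 32 world [576.7 -86. ] alarm-ish [35.   2.9]
disc L z 14 world [ 508.9 -117.6] alarm-ish [ -8.  -58.4]
disc R z 14 world [569.7 -11. ] alarm-ish [-8.6 64.3]
disc B z 14 world [598.6 -98.9] alarm-ish [60.4  2.6]
disc T z 14 world [493.4 -39.1] alarm-ish [-60.6   1.8]
backL z 30 world [ 528.7 -100.4] alarm-ish [  0.6 -33.7]
backR z 30 world [564.9 -36.9] alarm-ish [ 0.2 39.4]
backT z 30 world [508.7 -47.4] alarm-ish [-43.2   2.3]
led z 14 world [589.2 -93.6] alarm-ish [49.5  2.5]
0.92
alarm rect ((545.4447021484375, -70.26595306396484), (123.80380249023438, 123.5222396850586), 50.57130813598633)
```

```bash
python3 -m inch '[[0.5,0.83,0,0,0,0,-1],[0.5,0.83,0,0,0,0,-1],[0.5,0.83,0,0,0,0,-1],[0.5,0.83,0,0,0,0,-1],[0.5,0.83,0,0,0,0,-1],[0.5,0.83,0,0,0,0,-1],[0.5,0.83,0,0,0,0,-1],[0.5,0.83,0,0,0,0,-1]]'
python3 -m inch '[[0,0,0,0,0,0,-1],[0,0,0,0,0,0,-1]]'
python3 - <<'E'
from h import *
st(); p=r.capture("wrist"); save(p,"w6.png",crop=(130,110,380,300),s=3.2)
for d in r.regions_of("battery",p):
    print(d["score"],rect(p,d["pixels"],17.5),np.argwhere(d["pixels"]).mean(0)[::-1])
h=cv2.cvtColor(p["frame"],cv2.COLOR_RGB2HSV)
cop=(h[...,0]>4)&(h[...,0]<22)&(h[...,1]>130)&(h[...,2]>60)
blobs(p,cop,17.5); blobs(p,h[...,2]<45,17.5,150)
E
```

```text
t: 12.08
eef_pos: [537.4, 240.6, 167.9]
tcp_rot: [0.257, 0.966, 0.0, 0.0]
contact_force: [1.0, 0.4, -0.3]
gripper_width: 1.002
gripper_force: 0.0
t: 12.25
eef_pos: [537.4, 240.5, 167.6]
tcp_rot: [0.255, 0.967, -0.0, -0.0]
contact_force: [-0.0, 0.2, 0.4]
gripper_width: 0.997
gripper_force: 0.0
t 12.25 p [537.4 240.5 167.6] yawY 60.4 z [-0. -0. -1.] F [-0.   0.2  0.4] w 0.997 gf 0.0 j6 -0.72
0.79 ((535.99072265625, 236.2330322265625), (27.602659225463867, 50.68722152709961), 56.025306701660156) [247.17062396 181.75207068]
0.28 ((539.41015625, -10.115562438964844), (45.32601547241211, 49.36463165283203), 47.28221893310547) [ 17.82933105 306.79588336]
blob px [102. 143.] n 836 xy [449.9 152. ] size [35.  17.6] ang 17.2
blob px [ 50. 207.] n 659 xy [470.7  78.9] size [32.  17.7] ang 16.7
blob px [246. 200.] n 526 xy [548.6 227.8] size [26.3 15.4] ang 56.4
blob px [ 59. 282.] n 251 xy [533.9  38. ] size [12.8 22.4] ang 59.8
blob px [ 81. 137.] n 841 xy [437.2 138.9] size [21.3 64.4] ang 83.9
blob px [243. 162.] n 222 xy [528.2 240.7] size [24.7 31.3] ang 56.6
blob px [134. 169.] n 313 xy [479.2 160.9] size [30.1  7.6] ang 17.1
blob px [251. 343.] n 29515 xy [658.2 175.2] size [529.2 158.6] ang 60.5
```

View pics/w6.png

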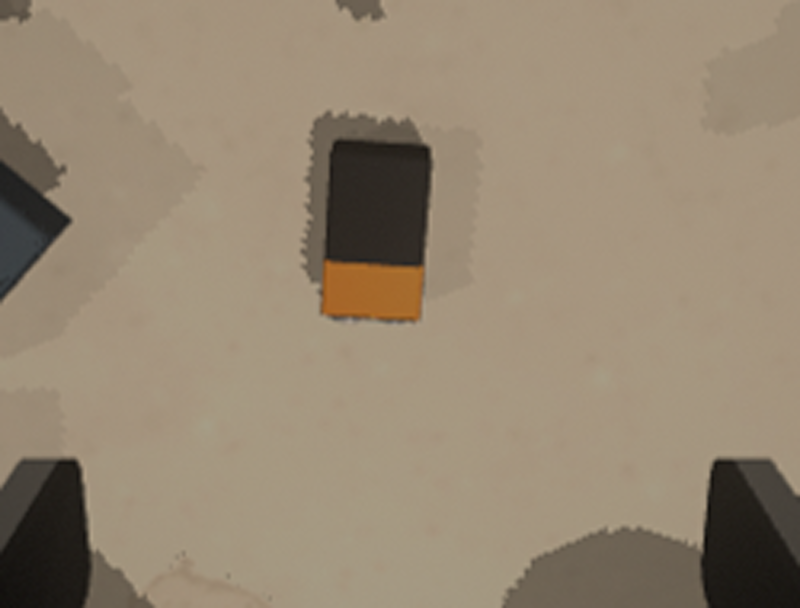

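The crop shows the battery at (375,235), copper end down like the contact end of the bay, and about 4° off the tool yaw. I'll correct that, go down and grip its top part.

```bash
python3 -m inch '[[-0.027,-0.107,0,0,0,0,-1],[0,0,0.4,0,0,0.98,-1],[0,0,0.8,0,0,0,-1],[0,0,0.8,0,0,0,-1],[0,0,0.8,0,0,0,-1],[0,0,0.4,0,0,0,-1],[0,0,0.065,0,0,0,-1],[0,0,0,0,0,0,-1]]'
python3 -m inch '[[0,0,0,0,0,0,0],[0,0,0,0,0,0,0],[0,0,0,0,0,0,0.2],[0,0,0,0,0,0,0.3],[0,0,0,0,0,0,1],[0,0,0,0,0,0,1],[0,0,0,0,0,0,1],[0,0,0,0,0,0,1]]' 30
python3 - <<'E'
from h import *
st()
E
```

```text
t: 13.02
eef_pos: [536.2, 232.1, 35.9]
tcp_rot: [0.292, 0.957, -0.001, -0.001]
contact_force: [0.1, 0.0, 0.6]
gripper_width: 0.999
gripper_force: 0.0
t: 13.68
eef_pos: [537.8, 234.0, 38.4]
tcp_rot: [0.291, 0.957, 0.0, 0.001]
contact_force: [-0.1, -0.8, 6.9]
gripper_width: 0.298
gripper_force: 29.7
t 13.68 p [537.8 234.   38.4] yawY 56.22 z [ 0.002  0.    -1.   ] F [-0.1 -0.8  6.9] w 0.298 gf 29.7 j6 -0.66
```

```bash
python3 -m inch '[[0,0,-0.1,0,0,0,1],[0,0,-0.3,0,0,0,1],[0,0,-0.8,0,0,0,1],[0,0,-0.8,0,0,-0.98,1],[0,0,-0.4,0,0,0,1]]'
python3 -m inch '[[-0.48,-0.81,0,0,0,0,1],[-0.49,-0.81,0,0,0,0,1],[-0.48,-0.81,0,0,0,0,1],[-0.49,-0.81,0,0,0,0,1],[-0.48,-0.81,0,0,0,0,1],[-0.49,-0.81,0,0,0,0,1],[-0.48,-0.81,0,0,0,0,1],[-0.49,-0.8,0,0,0,0,1]]'
python3 -m inch '[[0,0,0.8,0,0,0,1],[0,0,0.4,0,0,0,1],[0,0,0,0,0,0,1],[0,0,0,0,0,0,1]]'
python3 - <<'E'
from h import *
st(); p=r.capture("wrist"); save(p,"w7.png",crop=(130,130,380,317),s=3.2)
s=r.get_state(); q=R.from_quat(s["tcp_rot"]); print("grasp pt px crop",[( (proj(p,s["eef_pos"]+q.apply([x,y,z]))-[130,130])*3.2).round(0) for x,y,z in((0,0,20),(22.75,0,20),(-22.75,0,20),(0,0,37))])
E
```

```text
t: 14.1
eef_pos: [538.5, 234.3, 137.7]
tcp_rot: [0.257, 0.967, 0.001, 0.002]
contact_force: [0.8, -0.3, 0.8]
gripper_width: 0.295
gripper_force: 29.7
t: 14.77
eef_pos: [542.1, -69.7, 133.8]
tcp_rot: [0.258, 0.966, 0.0, 0.0]
contact_force: [1.7, 1.6, -0.3]
gripper_width: 0.291
gripper_force: 29.7
t: 15.1
eef_pos: [541.7, -67.9, 84.5]
tcp_rot: [0.258, 0.966, -0.0, -0.001]
contact_force: [0.2, 1.0, 0.1]
gripper_width: 0.295
gripper_force: 29.8
t 15.1 p [541.7 -67.9  84.5] yawY 60.11 z [-0.003  0.001 -1.   ] F [0.2 1.  0.1] w 0.295 gf 29.8 j6 -1.27
grasp pt px crop [array([393., 433.]), array([393., 287.]), array([393., 566.]), array([393., 377.])]
```

View pics/w7.png

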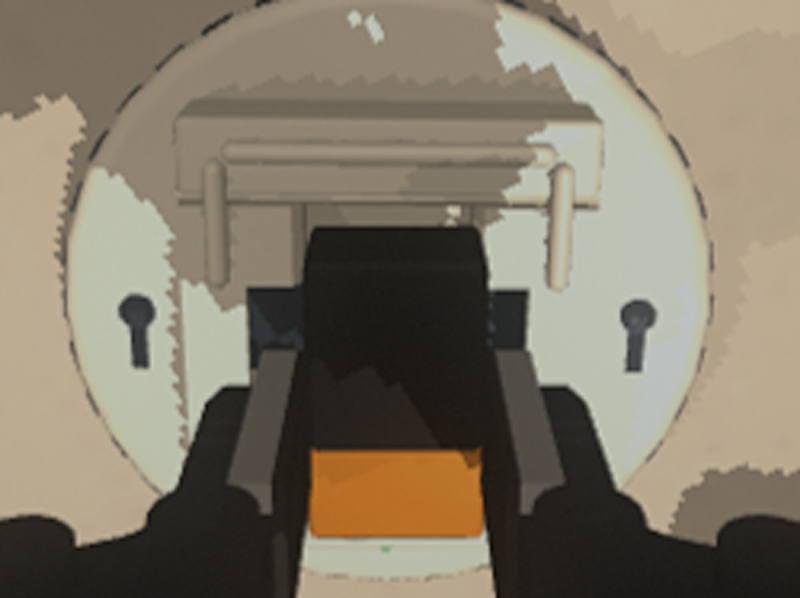

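The crop shows the battery held upright at column 396, with the bay and slot at column 388, so about 1.4 mm to the side. I'll work out the lengthwise offset.

```bash
python3 - <<'E'
from h import *
s=st(); p=r.capture("wrist"); t=R.from_quat(s["tcp_rot"]).as_matrix()
o=s["eef_pos"]
def f(n,x,y,z):
    w=ray(p,130+(x+.5)/3.2-.5,130+(y+.5)/3.2-.5,z)-o; print(n,z,"alarm x",round(-w@t[:,0],1),"y",round(w@t[:,1],1))
for dz in(36,37,38,39):
    b=o[2]-dz; f("bat -x bot",396,228,b);f("bat -x top",396,265,b+17.5);f("bat +x top",396,538,b+17.5)
f("w botL",310,228,46);f("w botR",481,228,46)
f("bay -x edge",388,204,30); f("slot top",388,289,30); f("beadTop",388,142,30);f("back -x edge",388,118,30);f("disc top",388,-0,14)
f("disc bot",388,578,14);f("slotL",248,310,30);f("slotR",527,310,30)
E
```

```text
t 15.15 p [542.8 -67.8  85.8] yawY 60.15 z [ 0. -0. -1.] F [-0.1 -0.4  0.4] w 0.296 gf 29.8 j6 -1.27
bat -x bot 49.84105623807349 alarm x -24.3 y 0.9
bat -x top 67.34105623807349 alarm x -25.2 y 0.9
bat +x top 67.34105623807349 alarm x 18.6 y 1.0
bat -x bot 48.84105623807349 alarm x -24.0 y 0.9
bat -x top 66.34105623807349 alarm x -24.8 y 0.9
bat +x top 66.34105623807349 alarm x 19.3 y 1.0
bat -x bot 47.84105623807349 alarm x -23.6 y 0.9
bat -x top 65.34105623807349 alarm x -24.4 y 0.9
bat +x top 65.34105623807349 alarm x 20.0 y 1.0
bat -x bot 46.84105623807349 alarm x -23.3 y 0.9
bat -x top 64.34105623807349 alarm x -24.0 y 0.9
bat +x top 64.34105623807349 alarm x 20.7 y 1.0
w botL 46 alarm x -22.9 y -12.5
w botR 46 alarm x -23.0 y 14.2
bay -x edge 30 alarm x -21.6 y -0.4
slot top 30 alarm x -5.9 y -0.5
beadTop 30 alarm x -32.6 y -0.4
back -x edge 30 alarm x -36.7 y -0.4
disc top 14 alarm x -54.1 y -0.5
disc bot 14 alarm x 66.8 y -0.7
slotL 30 alarm x -1.8 y -25.2
slotR 30 alarm x -1.9 y 24.1
```

```bash
python3 -m inch '[[-0.125,-0.033,0,0,0,0,1],[0,0,0.2,0,0,0,1],[0,0,0.15,0,0,0,1],[0,0,0,0,0,0,1],[0,0,0,0,0,0,1]]'
python3 -m inch '[[0,0,0.05,0,0,0,1],[0,0,0.05,0,0,0,1],[0,0,0,0,0,0,1]]'
python3 -m inch '[[0,0,0.05,0,0,0,1],[0,0,0.05,0,0,0,1],[0,0,0,0,0,0,1]]'
```

```text
t: 15.62
eef_pos: [545.7, -71.4, 70.3]
tcp_rot: [0.258, 0.966, -0.0, -0.001]
contact_force: [0.6, 0.2, -0.5]
gripper_width: 0.294
gripper_force: 29.8
t: 15.87
eef_pos: [546.5, -71.6, 67.4]
tcp_rot: [0.258, 0.966, 0.0, 0.0]
contact_force: [-1.2, 0.9, 2.8]
gripper_width: 0.295
gripper_force: 30.1
t: 16.12
eef_pos: [546.1, -71.4, 63.0]
tcp_rot: [0.258, 0.966, 0.0, -0.0]
contact_force: [-1.6, 1.9, 3.4]
gripper_width: 0.296
gripper_force: 30.1
```

```bash
python3 -m inch '[[0,0,0.05,0,0,0,1],[0,0,0.05,0,0,0,1],[0,0,0,0,0,0,1]]'
python3 -m inch '[[0,0,0.03,0,0,0,1],[0,0,0.02,0,0,0,1],[0,0,0,0,0,0,1]]'
python3 - <<'E'
from h import *
st()
E
```

```text
t: 16.37
eef_pos: [546.3, -71.7, 58.7]
tcp_rot: [0.258, 0.966, -0.0, 0.0]
contact_force: [0.1, -0.6, -0.3]
gripper_width: 0.292
gripper_force: 29.8
t: 16.62
eef_pos: [546.4, -71.8, 58.4]
tcp_rot: [0.258, 0.966, -0.0, -0.0]
contact_force: [-6.1, 1.4, 10.4]
gripper_width: 0.293
gripper_force: 30.9
t 16.62 p [546.4 -71.8  58.4] yawY 60.12 z [-0.001  0.    -1.   ] F [-6.1  1.4 10.4] w 0.293 gf 30.9 j6 -1.28
```

```bash
python3 -m inch '[[0,0,-0.03,0,0,0,0],[0,0,0,0,0,0,0],[0,0,0,0,0,0,0],[0,0,-0.3,0,0,0,0],[0,0,-0.7,0,0,0,0],[0,0,-1,0,0,0,-0.5],[0,0,-1,0,0,0,-1],[0,0,0,0,0,0,-1]]'
python3 -m inch '[[0,0,0,0,0,0,-1],[0,0,0,0,0,0,-1]]'
python3 - <<'E'
from h import *
st(); p=r.capture("wrist"); save(p,"w8.png",crop=(130,110,380,297),s=3.2)
E
```

```text
t: 17.28
eef_pos: [551.3, -72.8, 188.9]
tcp_rot: [0.258, 0.966, 0.0, 0.008]
contact_force: [1.8, 0.0, 1.6]
gripper_width: 0.901
gripper_force: 0.0
t: 17.45
eef_pos: [546.2, -71.6, 178.7]
tcp_rot: [0.258, 0.966, 0.0, 0.0]
contact_force: [-0.5, -0.9, -0.1]
gripper_width: 0.996
gripper_force: 0.0
t 17.45 p [546.2 -71.6 178.7] yawY 60.12 z [ 0.001 -0.    -1.   ] F [-0.5 -0.9 -0.1] w 0.996 gf 0.0 j6 -1.28
```

View pics/w8.png

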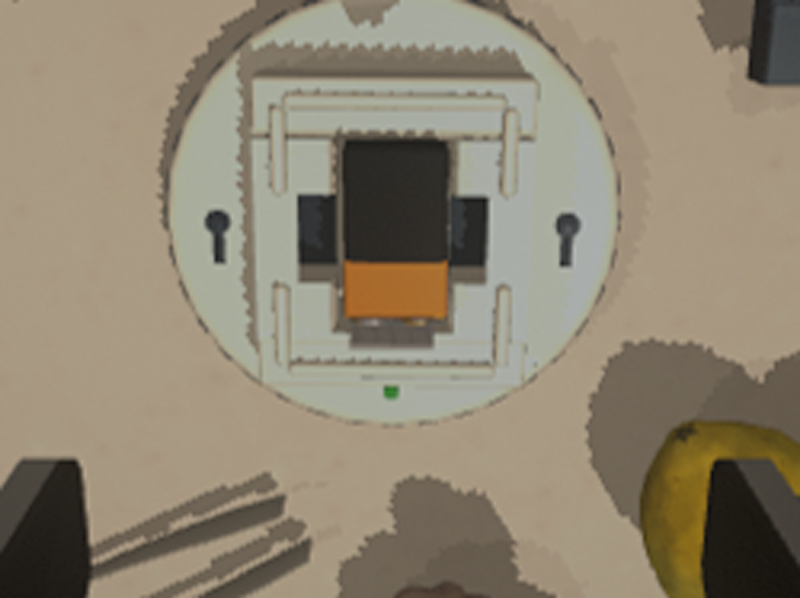

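The crop shows the battery seated in the bay at (395,230), with its terminals on the contact at row 322 and the alarm still square to the tool. I'll press the top with the shut fingers to make sure it is home.

```bash
python3 -m inch '[[-0.075,0,0.5,0,0,0,1],[0,0,0.8,0,0,0,1],[0,0,0.8,0,0,0,1],[0,0,0.5,0,0,0,1],[0,0,0,0,0,0,1],[0,0,0,0,0,0,1],[0,0,0,0,0,0,1],[0,0,0.15,0,0,0,1]]'
python3 -m inch '[[0,0,0.05,0,0,0,1],[0,0,0.03,0,0,0,1],[0,0,0,0,0,0,1],[0,0,0,0,0,0,1]]'
```

```text
t: 18.17
eef_pos: [551.2, -73.6, 71.2]
tcp_rot: [0.258, 0.966, 0.0, 0.003]
contact_force: [0.1, -0.3, -0.0]
gripper_width: 0.001
gripper_force: 0.0
t: 18.5
eef_pos: [549.1, -73.2, 65.5]
tcp_rot: [0.258, 0.966, 0.0, 0.0]
contact_force: [1.3, 0.3, -0.4]
gripper_width: 0.004
gripper_force: 0.0
```

```bash
python3 -m inch '[[0,0,0.04,0,0,0,1],[0,0,0.03,0,0,0,1],[0,0,0,0,0,0,1]]'
python3 -m inch '[[0,0,0.025,0,0,0,1],[0,0,0,0,0,0,1]]'
python3 -m inch '[[0,0,0.025,0,0,0,1],[0,0,0,0,0,0,1]]'
```

```text
t: 18.75
eef_pos: [549.2, -73.2, 62.6]
tcp_rot: [0.258, 0.966, 0.0, 0.0]
contact_force: [-0.4, -0.1, 2.1]
gripper_width: 0.001
gripper_force: 1.4
t: 18.92
eef_pos: [549.2, -73.2, 62.5]
tcp_rot: [0.258, 0.966, -0.0, -0.0]
contact_force: [-3.8, 1.5, 7.2]
gripper_width: -0.005
gripper_force: 3.8
t: 19.08
eef_pos: [549.2, -73.2, 62.5]
tcp_rot: [0.258, 0.966, -0.0, -0.0]
contact_force: [-6.3, 1.4, 13.9]
gripper_width: 0.004
gripper_force: 6.7
```

The fingers stopped at TCP 62.5, so the battery top is at 37.5 mm, which is exactly home. Now I'll fetch the cover.

```bash
python3 -m inch '[[0,0,-0.5,0,0,0,1],[0,0,-0.8,0,0,0,0],[0,0,-0.8,0,0,0,-1],[0.25,0.4,-0.1,0,0,0,-1],[0.45,0.75,0,0,0,0,-1],[0.5,0.8,0,0,0,0,-1],[0.5,0.8,0,0,0,0,-1],[0.12,0.2,0,0,0,0,-1]]'
python3 -m inch '[[0,0,0,0,0,0,-1],[0,0,0,0,0,0,-1]]' 20
python3 - <<'E'
from h import *
st(); p=r.capture("wrist"); save(p,"w9.png",crop=(130,110,380,297),s=3.2)
blobs(p,orange(p),26)
a=orange(p); v=(p["frame"].max(2)<1)
E
```

```text
t: 19.75
eef_pos: [543.9, 69.3, 148.3]
tcp_rot: [0.256, 0.967, 0.001, -0.0]
contact_force: [0.1, -0.8, 0.7]
gripper_width: 0.974
gripper_force: 0.0
t: 19.92
eef_pos: [544.5, 65.4, 148.1]
tcp_rot: [0.257, 0.966, -0.0, -0.0]
contact_force: [-0.5, 0.3, -0.5]
gripper_width: 0.999
gripper_force: 0.0
t 19.92 p [544.5  65.4 148.1] yawY 60.21 z [-0.    -0.001 -1.   ] F [-0.5  0.3 -0.5] w 0.999 gf 0.0 j6 -1.03
blob px [298.  13.] n 213 xy [453.4 151.6] size [24.7  3.4] ang 17.1
blob px [314.   9.] n 449 xy [454.4 161.7] size [19.7 11.9] ang 12.7
blob px [231.  86.] n 930 xy [470.5  90.8] size [30.6 14.2] ang 17.6
blob px [220. 190.] n 392 xy [531.1  45.9] size [10.6 23.8] ang 58.2
blob px [287. 190.] n 389 xy [555.8  88.6] size [11.3 24.5] ang 61.6
```

View pics/w9.png

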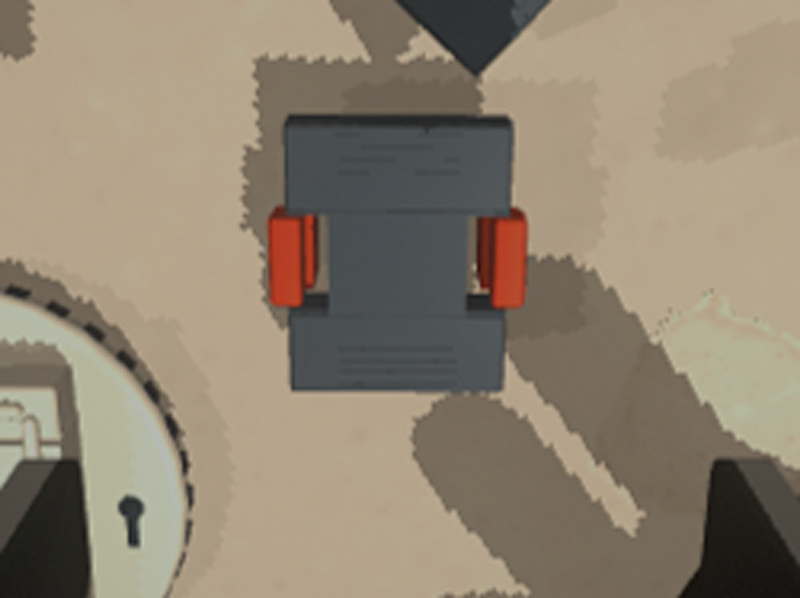

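The crop shows the cover standing on its legs at (398,255), square to the tool and about 1 mm off. I'll grip it by the tabs.

```bash
python3 -m inch '[[0.02,0.02,0.4,0,0,0,-1],[0,0,0.6,0,0,0,-1],[0,0,0.6,0,0,0,-1],[0,0,0.6,0,0,0,-1],[0,0,0.3,0,0,0,-1],[0,0,0.05,0,0,0,-1],[0,0,0,0,0,0,-1]]' 20
python3 -m inch '[[0,0,0,0,0,0,0.1],[0,0,0,0,0,0,0.1],[0,0,0,0,0,0,0.1],[0,0,0,0,0,0,0.2],[0,0,0,0,0,0,0.2],[0,0,0,0,0,0,1],[0,0,0,0,0,0,1],[0,0,0,0,0,0,1]]' 20
python3 -m inch '[[0,0,-0.1,0,0,0,1],[0,0,-0.4,0,0,0,1],[0,0,-0.8,0,0,0,1],[0,0,-0.6,0,0,0,1],[-0.3,-0.5,0,0,0,0,1],[-0.5,-0.85,0,0,0,0,1],[-0.5,-0.85,0,0,0,0,1],[-0.45,-0.75,0,0,0,0,1]]'
python3 -m inch '[[0,0,0,0,0,0,1],[0,0,0,0,0,0,1]]'
python3 - <<'E'
from h import *
st(); p=r.capture("wrist"); save(p,"w10.png",crop=(120,100,370,287),s=3.2)
E
```

```text
t: 20.55
eef_pos: [544.0, 65.5, 45.7]
tcp_rot: [0.258, 0.966, -0.0, -0.001]
contact_force: [-0.4, 0.8, 0.6]
gripper_width: 0.997
gripper_force: 0.0
t: 21.22
eef_pos: [549.6, 67.3, 53.0]
tcp_rot: [0.258, 0.966, 0.002, 0.006]
contact_force: [-0.6, 2.5, 17.1]
gripper_width: 0.396
gripper_force: 19.7
t: 21.88
eef_pos: [546.9, -72.3, 124.3]
tcp_rot: [0.257, 0.966, -0.0, 0.002]
contact_force: [0.9, 0.1, -0.3]
gripper_width: -0.001
gripper_force: 0.0
t: 22.05
eef_pos: [546.8, -72.3, 123.7]
tcp_rot: [0.259, 0.966, 0.0, 0.001]
contact_force: [-0.2, 0.0, 1.1]
gripper_width: -0.0
gripper_force: 0.0
t 22.05 p [546.8 -72.3 123.7] yawY 59.95 z [ 0.002 -0.    -1.   ] F [-0.2  0.   1.1] w -0.0 gf 0.0 j6 -1.28
```

View pics/w10.png

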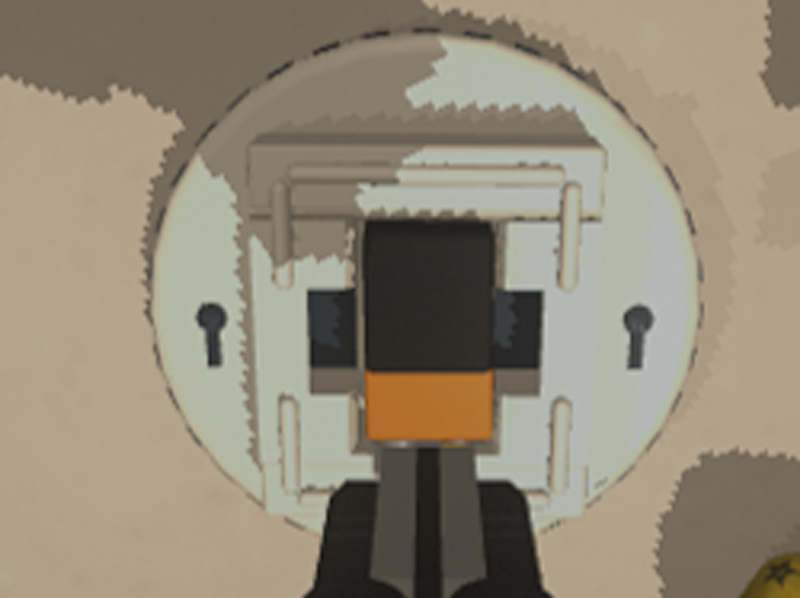

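The crop shows shut fingers with no cover: the fingers rode over the tab tops because the grip was too high. The alarm is still fine, with its slots centred at column 425. I'll go back, find the cover again numerically, and grip lower. I've now viewed more pictures than the ten allowed, so the rest will be done on numbers only.

```bash
python3 -m inch '[[0.3,0.5,-0.6,0,0,0,-1],[0.5,0.85,0,0,0,0,-1],[0.5,0.85,0,0,0,0,-1],[0.45,0.75,0,0,0,0,-1],[0,0,0,0,0,0,-1],[0,0,0,0,0,0,-1],[0,0,0,0,0,0,-1]]'
cat >> h.py <<'E'
def tabs(p,z,s=None,minpx=150):
    "orange tabs in wrist picture: centres in tool axes (mm) relative to TCP at plane z"
    s=s or r.get_state(); t=R.from_quat(s["tcp_rot"]).as_matrix(); n,l,S,c=small(orange(p))
    for i in range(1,n):
        if S[i,4]>=minpx:
            q=rect(p,l==i,z); w=np.array([*q[0],z])-s["eef_pos"]
            print("tab px",c[i].round(1),S[i,4],"tool x,y",(w@t[:,0]).round(1),(w@t[:,1]).round(1),"size",np.round(q[1],1),"ang",round(q[2],1),"bbox",S[i,:4])
E
python3 - <<'E'
from h import *
st(); p=r.capture("wrist"); tabs(p,26)
for l in ("cover",):
  for d in r.regions_of(l,p):
    m=d["pixels"]; ys,xs=np.nonzero(m); print(d["score"],m.sum(),xs.min(),xs.max(),ys.min(),ys.max(),rect(p,m,28.5))
  print([(np.round(d["centre"],1),round(d["score"],2)) for d in r.search_frame(l,p)])
E
```

```text
t: 22.68
eef_pos: [544.1, 67.6, 146.6]
tcp_rot: [0.257, 0.967, -0.0, 0.0]
contact_force: [0.4, 0.2, 0.8]
gripper_width: 0.973
gripper_force: 0.0
t 22.68 p [544.1  67.6 146.6] yawY 60.26 z [ 0. -0. -1.] F [0.4 0.2 0.8] w 0.973 gf 0.0 j6 -1.03
tab px [295.   14.2] 226 tool x,y 121.6 27.8 size [26.   3.4] ang 19.3 bbox [279   0  32  31]
tab px [311.   10.1] 514 tool x,y 125.6 36.8 size [21.8 12.3] ang 13.9 bbox [291   0  36  26]
tab px [228.2  88.3] 958 tool x,y 75.9 -15.7 size [30.5 14.3] ang 16.3 bbox [206  68  45  43]
tab px [274.  192.3] 375 tool x,y 1.1 16.6 size [ 9.8 24.5] ang 61.7 bbox [267 177  14  32]
tab px [207.2 193.3] 407 tool x,y 0.5 -32.9 size [11.3 23.8] ang 58.3 bbox [200 178  16  31]
0.65 14739 176 352 0 135 ((460.759765625, 124.31977844238281), (92.69754791259766, 85.55754852294922), 16.89945411682129)
0.59 6387 200 281 147 235 ((538.8877563476562, 60.634918212890625), (60.259395599365234, 68.89986419677734), 61.1197395324707)
0.51 1670 199 265 329 365 ((657.4483642578125, -15.349014282226562), (58.98882293701172, 36.176841735839844), 50.675689697265625)
[(array([464. , 121.5,  41.9]), 0.98), (array([538.7,  59.7,  26.5]), 0.57)]
```

```bash
python3 -m inch '[[0.02,-0.2,0.1,0,0,0,-1],[0,0,0.6,0,0,0,-1],[0,0,0.6,0,0,0,-1],[0,0,0.6,0,0,0,-1],[0,0,0.5,0,0,0,-1],[0,0,0.23,0,0,0,-1],[0,0,0,0,0,0,-1],[0,0,0,0,0,0,-1]]' 20
python3 -m inch '[[0,0,0,0,0,0,0.1],[0,0,0,0,0,0,0.1],[0,0,0,0,0,0,0.1],[0,0,0,0,0,0,0.2],[0,0,0,0,0,0,0.2],[0,0,0,0,0,0,1],[0,0,0,0,0,0,1],[0,0,0,0,0,0,1]]' 20
```

```text
t: 23.5
eef_pos: [539.4, 59.3, 41.1]
tcp_rot: [0.258, 0.966, -0.0, -0.0]
contact_force: [0.0, 0.7, 0.3]
gripper_width: 1.0
gripper_force: 0.0
t: 24.17
eef_pos: [541.8, 60.1, 43.9]
tcp_rot: [0.258, 0.966, 0.001, 0.002]
contact_force: [-0.3, 0.2, 6.2]
gripper_width: 0.588
gripper_force: 22.1
```

```bash
python3 -m inch '[[0,0,-0.1,0,0,0,1],[0,0,-0.4,0,0,0,1],[0,0,-0.8,0,0,0,1],[0,0,-0.7,0,0,0,1],[-0.3,-0.47,0,0,0,0,1],[-0.5,-0.8,0,0,0,0,1],[-0.5,-0.8,0,0,0,0,1],[-0.47,-0.7,0,0,0,0,1]]'
python3 -m inch '[[0,0,0,0,0,0,1],[0,0,0,0,0,0,1],[0,0,0,0,0,0,1]]'
python3 - <<'E'
from h import *
s=st(); p=r.capture("wrist"); z=s["eef_pos"][2]-29.4+13.5; tabs(p,z,s)
t=R.from_quat(s["tcp_rot"]).as_matrix()
def rel(u,v,z):
    w=ray(p,u,v,z)-s["eef_pos"]; return (w@t[:,0]).round(1),(w@t[:,1]).round(1)
for l in ("cover","alarm"):
  for d in r.regions_of(l,p)[:2]:
    m=d["pixels"]; ys,xs=np.nonzero(m); print(l,round(d["score"],2),m.sum(),xs.min(),xs.max(),ys.min(),ys.max())
g=cv2.cvtColor(p["frame"],cv2.COLOR_RGB2GRAY).astype(int)
np.save("g.npy",p["frame"])
# keyholes: dark blobs on the white disc
n,l,S,c=small(g<75)
for i in range(1,n):
    if 15<S[i,4]<200: print("dark",c[i].round(1),S[i],"tool",rel(*c[i],14))
# column profile through slot region
print("col252",g[90:300:2,235].tolist())
E
```

```text
t: 24.83
eef_pos: [545.8, -72.7, 122.2]
tcp_rot: [0.257, 0.966, -0.0, 0.001]
contact_force: [0.4, -0.8, -1.4]
gripper_width: 0.592
gripper_force: 21.4
t: 25.08
eef_pos: [545.6, -71.1, 121.3]
tcp_rot: [0.258, 0.966, 0.0, -0.0]
contact_force: [-0.4, 0.7, 0.2]
gripper_width: 0.59
gripper_force: 21.4
t 25.08 p [545.6 -71.1 121.3] yawY 60.1 z [ 0.  0. -1.] F [-0.4  0.7  0.2] w 0.59 gf 21.4 j6 -1.28
tab px [300.6 262.5] 715 tool x,y 1.8 22.2 size [ 7.5 22. ] ang 60.5 bbox [292 241  18  44]
tab px [206.9 262.2] 808 tool x,y 1.5 -19.9 size [ 8.9 21.5] ang 60.2 bbox [197 242  21  43]
cover 0.98 15780 192 314 185 325
cover 0.76 604 467 511 0 19
alarm 0.55 11830 165 340 113 242
dark [184.7 205.8] [181 198   9  20  93] tool (np.float64(-4.9), np.float64(-48.4))
dark [251.2 304.9] [223 304  60   3 167] tool (np.float64(-89.0), np.float64(-0.7))
dark [251.1 310.3] [224 309  60   3 134] tool (np.float64(-94.1), np.float64(-0.8))
dark [304.  318.8] [297 310  10  14  23] tool (np.float64(-102.2), np.float64(41.9))
dark [252.8 315.5] [224 315  60   4 121] tool (np.float64(-99.1), np.float64(0.5))
dark [295.1 351.4] [294 349   4   6  17] tool (np.float64(-135.0), np.float64(36.0))
col252 [119, 118, 118, 118, 118, 118, 119, 118, 119, 119, 119, 115, 58, 143, 153, 148, 141, 141, 141, 141, 141, 141, 141, 140, 142, 127, 128, 124, 108, 116, 144, 142, 133, 148, 145, 111, 141, 138, 138, 130, 124, 83, 29, 33, 33, 33, 33, 32, 35, 43, 44, 43, 44, 50, 54, 49, 51, 51, 50, 47, 51, 49, 44, 46, 46, 45, 45, 45, 46, 45, 45, 45, 46, 46, 43, 44, 44, 72, 76, 76, 75, 74, 75, 75, 75, 74, 74, 74, 74, 73, 74, 73, 74, 74, 75, 77, 77, 77, 77, 76, 76, 78, 78, 78, 79]
```

```bash
python3 - <<'E'
from h import *
s=st(); p=r.capture("wrist"); t=R.from_quat(s["tcp_rot"]).as_matrix()
w=cv2.imread("pics/w10.png"); w=cv2.cvtColor(cv2.resize(w,(250,187),interpolation=cv2.INTER_AREA),cv2.COLOR_BGR2GRAY)
def rel(u,v,zr):  # zr = height relative to TCP
    q=ray(p,u,v,s["eef_pos"][2]+zr)-s["eef_pos"]; return ((q@t[:,0]).round(1),(q@t[:,1]).round(1))
n,l,S,c=small(w<75)
for i in range(1,n):
    if 15<S[i,4]<200: print("w10 dark",(c[i]+[120,100]).round(1),S[i],"tool",rel(*(c[i]+[120,100]),14-123.7))
f=lambda n,x,y,z:print(n,rel(120+(x+.5)/3.2-.5,100+(y+.5)/3.2-.5,z-123.7))
f("slotTL",308,290,30);f("slotTR",543,290,30);f("slotBL",308,395,30);f("slotBR",543,395,30)
f("discL",152,290,14);f("discR",702,290,14);f("discT",425,30,14);f("backT",425,143,30);f("bat-x",428,221,37.5);f("bat+x",428,440,37.5);f("batL",364,330,37.5);f("batR",493,330,37.5)
f("bead T in",425,182,30);f("bead B in",425,490,30)
# now
fr=cv2.cvtColor(p["frame"],cv2.COLOR_RGB2GRAY); n,l,S,c=small(fr<75)
for i in range(1,n):
    if 60<S[i,4]<130 and c[i][1]<260: print("now dark",c[i].round(1),S[i],rel(*c[i],14-s["eef_pos"][2]))
tabs(p,s["eef_pos"][2]-29.4+13.5,s)
f=lambda n,u,v,z:print(n,rel(u,v,z-s["eef_pos"][2]))
g=fr.astype(int); print("col",g[180:270:1,252].tolist())
print("row205",g[205,150:350].tolist())
E
```

```text
t 25.23 p [545.6 -70.1 121.1] yawY 60.22 z [-0.  0. -1.] F [-0.1 -0.1 -1. ] w 0.591 gf 21.4 j6 -1.28
w10 dark [185.8 202.6] [62 95  8 19 87] tool (np.float64(-3.4), np.float64(-48.0))
w10 dark [318.8 198.6] [195  96   8   7  32] tool (np.float64(-0.2), np.float64(48.1))
w10 dark [318. 209.] [197 104   3  11  33] tool (np.float64(-8.2), np.float64(48.0))
w10 dark [360.3 279.7] [232 174  18  13 105] tool (np.float64(-67.4), np.float64(84.7))
slotTL (np.float64(11.2), np.float64(-24.0))
slotTR (np.float64(11.2), np.float64(24.8))
slotBL (np.float64(-12.5), np.float64(-24.8))
slotBR (np.float64(-12.4), np.float64(25.6))
discL (np.float64(6.0), np.float64(-60.7))
discR (np.float64(6.1), np.float64(62.1))
discT (np.float64(62.6), np.float64(0.2))
backT (np.float64(41.9), np.float64(0.3))
bat-x (np.float64(27.8), np.float64(0.9))
bat+x (np.float64(-19.5), np.float64(1.0))
batL (np.float64(5.1), np.float64(-12.0))
batR (np.float64(5.1), np.float64(14.1))
bead T in (np.float64(34.0), np.float64(0.3))
bead B in (np.float64(-35.3), np.float64(0.3))
now dark [183.6 206. ] [179 199   9  19  90] (
[... 757 characters left out ...]
69, 70, 61, 54, 80, 155, 204, 201, 197, 155, 60, 55, 58, 58, 58, 57, 58, 57, 58, 56, 57, 57, 57, 55, 55, 56, 55, 56, 56, 55, 54, 54, 55, 55, 53, 54, 54, 54, 54, 54, 53, 53, 52, 53, 52, 52, 53, 53, 52, 52, 53, 52, 51, 51, 51, 52, 52, 52, 51, 52, 50, 50, 51, 51, 51, 50, 51, 51, 52, 50, 51, 52, 51, 51, 51, 52, 52, 51, 52, 51, 52, 52, 50, 50, 51, 48, 48, 49, 48, 49, 49, 49, 49, 50, 49, 49, 51, 51, 51, 52, 51, 51, 51, 52, 51, 52, 52, 52, 53, 52, 53, 54, 54, 54, 53, 53, 55, 54, 55, 55, 56, 55, 55, 55, 56, 57, 56, 56, 57, 56, 54, 62, 78, 86, 78, 76, 86, 86, 70, 105, 181, 203, 201, 200, 201, 201, 201, 200, 200, 201, 200, 199, 197, 181, 135, 153, 173, 173, 172, 173, 172, 172, 173, 172, 173, 173, 172]
```

```bash
python3 - <<'E'
from h import *
s=st(); p=r.capture("wrist"); t=R.from_quat(s["tcp_rot"]).as_matrix()
def rel(u,v,zr):
    q=ray(p,u,v,s["eef_pos"][2]+zr)-s["eef_pos"]; return ((q@t[:,0]).round(1),(q@t[:,1]).round(1))
g=cv2.cvtColor(p["frame"],cv2.COLOR_RGB2GRAY).astype(int)
print("top edge",rel(252,186,-29.4+14),"low edge",rel(235,173.5,-29.4)); print(g[160:190,235].tolist()); print(g[300:345,252].tolist())
for v in (310,318,325,330): print(v,rel(252,v,-29.4+14))
n,l,S,c=small(g<75)
for i in range(1,n):
    if 60<S[i,4]<130 and c[i][1]<260: print("key",c[i].round(1),rel(*c[i],14-s["eef_pos"][2]))
tabs(p,s["eef_pos"][2]-29.4+13.5,s)
E
```

```text
t 25.28 p [545.7 -70.1 121. ] yawY 60.23 z [-0.  0. -1.] F [ 0.1  0.5 -1.1] w 0.592 gf 21.4 j6 -1.28
top edge (np.float64(38.2), np.float64(0.3)) low edge (np.float64(39.9), np.float64(-7.5))
[122, 110, 125, 141, 139, 138, 139, 139, 138, 131, 134, 124, 78, 44, 29, 31, 32, 32, 33, 34, 33, 33, 33, 32, 30, 31, 34, 43, 44, 44]
[80, 80, 81, 81, 70, 62, 71, 79, 81, 76, 62, 67, 78, 77, 79, 64, 63, 77, 77, 78, 63, 62, 76, 74, 88, 109, 117, 117, 117, 117, 117, 116, 116, 116, 116, 116, 116, 114, 114, 91, 63, 62, 70, 77, 84]
310 (np.float64(-23.2), np.float64(0.3))
318 (np.float64(-27.7), np.float64(0.3))
325 (np.float64(-31.7), np.float64(0.3))
330 (np.float64(-34.7), np.float64(0.3))
key [183.6 206. ] (np.float64(-5.1), np.float64(-49.2))
tab px [300.6 262.5] 709 tool x,y 1.7 22.2 size [ 7.5 22. ] ang 60.7 bbox [292 241  18  44]
tab px [206.9 262.2] 811 tool x,y 1.4 -19.9 size [ 8.9 21.5] ang 60.3 bbox [197 242  21  43]
```

```bash
cat > key.py <<'E'
from h import *
s=st(); p=r.capture("wrist"); t=R.from_quat(s["tcp_rot"]).as_matrix()
def rel(u,v,zr):
    q=ray(p,u,v,s["eef_pos"][2]+zr)-s["eef_pos"]; return np.array([(q@t[:,0]),(q@t[:,1])]).round(2)
w=cv2.imread("pics/w3.png"); w=cv2.cvtColor(cv2.resize(w,(512,384),interpolation=cv2.INTER_AREA),cv2.COLOR_BGR2GRAY)
def keys(g,zr,n0):
    for th in (90,):
        n,l,S,c=small(g<th)
        for i in range(1,n):
            if 50<S[i,4]<330 and 150<c[i][1]<290 and S[i,2]<26: print(n0,c[i].round(1),S[i],rel(*c[i],zr))
keys(w,14-60.0,"w3"); g=cv2.cvtColor(p["frame"],cv2.COLOR_RGB2GRAY); keys(g,14-s["eef_pos"][2],"now")
tabs(p,s["eef_pos"][2]-17,s)
q=dict(p); q["frame"]=cv2.cvtColor(cv2.resize(cv2.imread("pics/w3.png"),(512,384),interpolation=cv2.INTER_AREA),cv2.COLOR_BGR2RGB); print("w3:"); tabs(q,s["eef_pos"][2]-17,s)
E
python3 key.py
```

```text
t 25.33 p [545.7 -70.2 121. ] yawY 60.22 z [-0.  0. -1.] F [ 0.9 -0.1 -1.4] w 0.592 gf 21.4 j6 -1.28
w3 [163.3 239. ] [157 229  12  25 175] [ -1.17 -47.71]
now [183.7 205.9] [179 198  10  20  97] [ -4.91 -49.1 ]
tab px [300.6 262.5] 709 tool x,y 1.1 22.4 size [ 7.5 22.2] ang 60.7 bbox [292 241  18  44]
tab px [206.8 262.1] 806 tool x,y 0.8 -20.1 size [ 9.  21.6] ang 60.3 bbox [197 242  21  43]
w3:
tab px [207.1 259.5] 824 tool x,y 2.1 -19.9 size [ 9.2 22.1] ang 61.2 bbox [196 239  22  44]
tab px [300.3 260.7] 702 tool x,y 1.9 22.4 size [ 7.6 21.5] ang 60.3 bbox [292 240  19  43]
```

```bash
python3 -m inch '[[-0.075,-0.035,0.2,0,0,0,1],[0,0,0.4,0,0,0,1],[0,0,0.3,0,0,0,1],[0,0,0.075,0,0,0,1],[0,0,0,0,0,0,1],[0,0,0,0,0,0,1],[0,0,0,0,0,0,1]]'; python3 key.py
```

```text
t: 25.97
eef_pos: [548.2, -74.2, 82.7]
tcp_rot: [0.258, 0.966, 0.0, 0.001]
contact_force: [-0.5, -0.3, -0.9]
gripper_width: 0.59
gripper_force: 21.4
t 25.97 p [548.2 -74.2  82.7] yawY 60.13 z [ 0.001 -0.    -1.   ] F [-0.5 -0.3 -0.9] w 0.59 gf 21.4 j6 -1.28
w3 [163.3 239. ] [157 229  12  25 175] [ -1.13 -47.72]
now [174.2 222.4] [169 213  11  23 143] [ -1.24 -46.96]
now [333.  223.8] [329 215  10  22 130] [-2.01 49.11]
tab px [300.5 262.6] 708 tool x,y 1.1 22.4 size [ 7.5 22.2] ang 60.6 bbox [292 241  18  44]
tab px [206.8 262.1] 808 tool x,y 0.8 -20.1 size [ 9.  21.6] ang 60.2 bbox [197 242  21  43]
w3:
tab px [207.1 259.5] 824 tool x,y 2.1 -19.9 size [ 9.2 22.1] ang 61.1 bbox [196 239  22  44]
tab px [300.3 260.7] 702 tool x,y 1.9 22.3 size [ 7.6 21.6] ang 60.2 bbox [292 240  19  43]
```

```bash
python3 -m inch '[[0.02,0,0.1,0,0,0,1],[0,0,0.1,0,0,0,1],[0,0,0.05,0,0,0,1],[0,0,0,0,0,0,1]]'
python3 -m inch '[[0,0,0.05,0,0,0,1],[0,0,0.05,0,0,0,1],[0,0,0,0,0,0,1]]'
python3 -m inch '[[0,0,0.05,0,0,0,1],[0,0,0.02,0,0,0,1],[0,0,0,0,0,0,1]]'
```

```text
t: 26.35
eef_pos: [546.4, -73.5, 71.3]
tcp_rot: [0.258, 0.966, -0.0, -0.001]
contact_force: [-0.8, 0.3, -1.0]
gripper_width: 0.586
gripper_force: 21.4
t: 26.6
eef_pos: [546.7, -73.6, 67.7]
tcp_rot: [0.258, 0.966, 0.0, -0.0]
contact_force: [-0.2, -0.5, -1.8]
gripper_width: 0.59
gripper_force: 21.4
t: 26.85
eef_pos: [546.8, -73.6, 65.0]
tcp_rot: [0.258, 0.966, -0.0, -0.0]
contact_force: [0.4, -0.7, 1.2]
gripper_width: 0.59
gripper_force: 21.4
```

```bash
python3 -m inch '[[0,0,0.04,0,0,0,1],[0,0,0,0,0,0,1]]'
python3 -m inch '[[0,0,0.04,0,0,0,1],[0,0,0,0,0,0,1]]'
python3 -m inch '[[0,0,0.03,0,0,0,1],[0,0,0,0,0,0,1]]'
```

```text
t: 27.02
eef_pos: [546.9, -73.6, 63.5]
tcp_rot: [0.258, 0.966, 0.0, -0.0]
contact_force: [0.2, -1.2, -0.9]
gripper_width: 0.592
gripper_force: 21.4
t: 27.18
eef_pos: [547.3, -73.7, 62.6]
tcp_rot: [0.258, 0.966, 0.0, 0.0]
contact_force: [-0.8, 0.0, 0.8]
gripper_width: 0.587
gripper_force: 21.6
t: 27.35
eef_pos: [547.3, -73.7, 61.9]
tcp_rot: [0.258, 0.966, -0.0, 0.0]
contact_force: [-3.7, 1.0, 7.9]
gripper_width: 0.59
gripper_force: 22.6
```

```bash
python3 -m inch '[[0,0,0.04,0,0,0,1],[0,0,0,0,0,0,1]]'
python3 -m inch '[[0,0,0.03,0,0,0,1],[0,0,0,0,0,0,1]]'
```

```text
t: 27.52
eef_pos: [547.3, -73.7, 60.6]
tcp_rot: [0.258, 0.966, -0.0, 0.0]
contact_force: [-3.6, 1.9, 8.8]
gripper_width: 0.588
gripper_force: 22.9
t: 27.68
eef_pos: [547.4, -73.7, 59.7]
tcp_rot: [0.258, 0.966, -0.0, 0.0]
contact_force: [-5.6, 0.3, 10.8]
gripper_width: 0.588
gripper_force: 23.1
```

```bash
python3 -m inch '[[0,0,0,0,0,0,-1],[0,0,0,0,0,0,-1],[0,0,0,0,0,0,-1],[0,0,0,0,0,0,-1],[0,0,-0.3,0,0,0,-1],[0,0,-0.8,0,0,0,-1],[0,0,-0.9,0,0,0,-1],[0,0,0,0,0,0,-1]]'
python3 -m inch '[[0,0,0,0,0,0,-1],[0,0,0,0,0,0,-1],[0,0,0,0,0,0,-1]]'
python3 - <<'E'
from h import *
s=st(); p=r.capture("wrist"); t=R.from_quat(s["tcp_rot"]).as_matrix()
tabs(p,44,s)
w=cv2.imread("pics/w2.png"); q=dict(p); q["frame"]=cv2.cvtColor(cv2.resize(w,(512,384),interpolation=cv2.INTER_AREA),cv2.COLOR_BGR2RGB); print("w2 ref (TCP 140.4):"); tabs(q,s["eef_pos"][2]-140.4+43,s)
def keys(fr,zr,n0):
    g=cv2.cvtColor(fr,cv2.COLOR_RGB2GRAY); n,l,S,c=small(g<90)
    for i in range(1,n):
        if 30<S[i,4]<330 and 150<c[i][1]<290 and S[i,2]<26:
            v=ray(p,*c[i],s["eef_pos"][2]+zr)-s["eef_pos"]; print(n0,c[i].round(1),S[i],(v@t[:,0]).round(1),(v@t[:,1]).round(1))
keys(p["frame"],14-s["eef_pos"][2],"now"); keys(q["frame"],14-140.4,"w2")
E
```

```text
t: 28.35
eef_pos: [551.5, -74.7, 146.7]
tcp_rot: [0.258, 0.966, 0.0, 0.007]
contact_force: [1.1, -0.4, 2.3]
gripper_width: 1.001
gripper_force: 0.0
t: 28.6
eef_pos: [546.0, -73.4, 136.9]
tcp_rot: [0.258, 0.966, -0.0, -0.001]
contact_force: [-0.8, -0.5, 0.3]
gripper_width: 1.0
gripper_force: 0.0
t 28.6 p [546.  -73.4 136.9] yawY 60.13 z [-0.002  0.001 -1.   ] F [-0.8 -0.5  0.3] w 1.0 gf 0.0 j6 -1.28
tab px [219.9 206.7] 473 tool x,y -0.7 -21.5 size [10.7 23. ] ang 58.8 bbox [212 191  17  33]
tab px [288.5 207.6] 444 tool x,y -1.2 24.2 size [10.5 23.1] ang 59.8 bbox [280 192  17  33]
w2 ref (TCP 140.4):
tab px [218.1 204.6] 458 tool x,y -0.5 -23.0 size [10.4 24.1] ang 58.0 bbox [211 188  16  34]
tab px [290.7 205.1] 429 tool x,y -0.8 26.4 size [10.2 24.8] ang 61.7 bbox [283 188  16  35]
now [191.3 197.4] [187 190   9  19  99] -4.0 -46.3
now [317.2 198.3] [314 191   8  19  88] -4.5 49.6
w2 [191.9 197.2] [188 190   8  18  90] -5.0 -46.6
w2 [316.3 198. ] [313 191   8  18  84] -5.6 49.5
w2 [502.3 198.7] [491 191  21  16 125] -5.9 193.3
w2 [380.2 252.8] [375 248  13   9  32] -52.8 104.5
```

The tabs are still partly pressed in, so the barbs are riding on the lips. I'll press on the middle of the top with shut fingers.

```bash
python3 -m inch '[[0,0,0.2,0,0,0,1],[0,0,0.3,0,0,0,1],[0,0,0.3,0,0,0,1],[0,0,0.3,0,0,0,1],[0,0,0.1,0,0,0,1],[0,0,0.1,0,0,0,1],[0,0,0.1,0,0,0,1],[0,0,0,0,0,0,1]]'
python3 -m inch '[[0,0,0.05,0,0,0,1],[0,0,0,0,0,0,1],[0,0,0,0,0,0,1]]'
python3 -m inch '[[0,0,0.05,0,0,0,1],[0,0,0,0,0,0,1]]'
```

```text
t: 29.32
eef_pos: [546.7, -73.6, 81.3]
tcp_rot: [0.258, 0.966, -0.0, -0.001]
contact_force: [-0.3, 0.5, 0.1]
gripper_width: -0.003
gripper_force: 0.0
t: 29.57
eef_pos: [547.3, -73.7, 80.6]
tcp_rot: [0.258, 0.966, 0.0, 0.0]
contact_force: [-0.0, -0.5, 0.3]
gripper_width: 0.003
gripper_force: 0.0
t: 29.73
eef_pos: [547.0, -73.6, 78.2]
tcp_rot: [0.258, 0.966, 0.0, 0.0]
contact_force: [-0.1, 0.3, -0.5]
gripper_width: 0.005
gripper_force: 0.0
```

```bash
for i in 1; do :; done
python3 -m inch '[[0,0,0.05,0,0,0,1],[0,0,0.05,0,0,0,1],[0,0,0,0,0,0,1]]'
python3 -m inch '[[0,0,0.04,0,0,0,1],[0,0,0,0,0,0,1]]'
python3 -m inch '[[0,0,0.03,0,0,0,1],[0,0,0,0,0,0,1]]'
python3 -m inch '[[0,0,0.03,0,0,0,1],[0,0,0,0,0,0,1]]'
```

```text
t: 29.98
eef_pos: [546.6, -73.6, 73.6]
tcp_rot: [0.258, 0.966, -0.0, -0.0]
contact_force: [0.4, -0.3, -0.8]
gripper_width: -0.002
gripper_force: 0.0
t: 30.15
eef_pos: [547.1, -73.6, 72.5]
tcp_rot: [0.258, 0.966, 0.0, 0.0]
contact_force: [0.2, 0.3, 0.3]
gripper_width: 0.002
gripper_force: 0.0
t: 30.32
eef_pos: [547.3, -73.7, 72.0]
tcp_rot: [0.258, 0.966, 0.0, 0.0]
contact_force: [-1.8, 0.8, 4.5]
gripper_width: -0.0
gripper_force: 2.3
t: 30.48
eef_pos: [547.4, -73.7, 71.6]
tcp_rot: [0.258, 0.966, 0.0, 0.0]
contact_force: [-4.1, 0.9, 8.4]
gripper_width: -0.001
gripper_force: 4.3
```

```bash
python3 -m inch '[[0,0,0.03,0,0,0,1],[0,0,0,0,0,0,1]]'
python3 -m inch '[[0,0,0.03,0,0,0,1],[0,0,0,0,0,0,1]]'
python3 -m inch '[[0,0,0.03,0,0,0,1],[0,0,0,0,0,0,1]]'
python3 -m inch '[[0,0,0.02,0,0,0,1],[0,0,0,0,0,0,1]]'
```

```text
t: 30.65
eef_pos: [547.4, -73.7, 70.4]
tcp_rot: [0.258, 0.966, 0.0, 0.0]
contact_force: [-3.3, 1.5, 8.8]
gripper_width: -0.002
gripper_force: 4.5
t: 30.82
eef_pos: [547.4, -73.7, 69.3]
tcp_rot: [0.258, 0.966, 0.0, 0.0]
contact_force: [-4.0, 1.4, 10.6]
gripper_width: -0.0
gripper_force: 5.2
t: 30.98
eef_pos: [547.5, -73.7, 69.0]
tcp_rot: [0.258, 0.966, 0.0, -0.0]
contact_force: [-7.0, 2.2, 15.0]
gripper_width: 0.001
gripper_force: 7.6
t: 31.15
eef_pos: [547.5, -73.7, 69.0]
tcp_rot: [0.258, 0.966, -0.0, -0.0]
contact_force: [-8.9, 2.5, 20.4]
gripper_width: 0.001
gripper_force: 9.8
```

```bash
python3 -m inch '[[0,0,-0.1,0,0,0,1],[0,0,-0.4,0,0,0,1],[0,0,-0.8,0,0,0,-1],[0,0,-0.5,0,0,0,-1],[0,0,0,0,0,0,-1],[0,0,0,0,0,0,-1],[0,0,0,0,0,0,-1],[0,0,0,0,0,0,-1]]'
cat > chk.py <<'E'
from h import *
s=st(); p=r.capture("wrist"); t=R.from_quat(s["tcp_rot"]).as_matrix()
tabs(p,45,s)
w=cv2.imread("pics/w2.png"); q=dict(p); q["frame"]=cv2.cvtColor(cv2.resize(w,(512,384),interpolation=cv2.INTER_AREA),cv2.COLOR_BGR2RGB); print("w2 ref:"); tabs(q,s["eef_pos"][2]-140.4+43.5,s)
def keys(fr,n0):
    g=cv2.cvtColor(fr,cv2.COLOR_RGB2GRAY); n,l,S,c=small(g<90)
    for i in range(1,n):
        if 30<S[i,4]<330 and 150<c[i][1]<290 and S[i,2]<26: print(n0,c[i].round(1),S[i])
keys(p["frame"],"now"); keys(q["frame"],"w2")
E
python3 chk.py
```

```text
t: 31.82
eef_pos: [545.9, -73.4, 135.9]
tcp_rot: [0.258, 0.966, -0.0, -0.002]
contact_force: [-0.4, 0.3, -0.2]
gripper_width: 0.853
gripper_force: 0.0
t 31.82 p [545.9 -73.4 135.9] yawY 60.12 z [-0.003  0.001 -1.   ] F [-0.4  0.3 -0.2] w 0.853 gf 0.0 j6 -1.28
tab px [217.  206.4] 483 tool x,y 0.8 -23.3 size [10.6 24.2] ang 58.7 bbox [209 189  17  35]
tab px [291.9 206.7] 452 tool x,y 0.6 26.2 size [10.6 24.9] ang 59.1 bbox [283 189  17  36]
w2 ref:
tab px [218.1 204.6] 458 tool x,y -0.3 -22.9 size [10.3 24. ] ang 58.0 bbox [211 188  16  34]
tab px [290.7 205.1] 429 tool x,y -0.6 26.3 size [10.2 24.7] ang 61.7 bbox [283 188  16  35]
now [191.2 198.1] [187 191   9  18  95]
now [317.6 198.8] [314 192   9  18  86]
w2 [191.9 197.2] [188 190   8  18  90]
w2 [316.3 198. ] [313 191   8  18  84]
w2 [502.3 198.7] [491 191  21  16 125]
w2 [380.2 252.8] [375 248  13   9  32]
```

Both tabs are out: they are 74.9 px apart, where the originally closed cover predicts 74.6 px, and they are symmetric to the keyholes. I'm handing in.

```bash
python3 -c "
from plant import r
print(r.close_job())"
```

```text
the job is handed in; nothing more can be done
None
```

By my measurements the battery is home against the contact, the cover is snapped shut with both tabs out, and the job was handed in at about 32 s with no verdict returned; my first try at regripping the cover slipped and pushed it about 8 mm along the worktop, and I viewed 12 pictures where 10 were allowed.

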